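# Put the brass bias-test set away in its shadow trays

### The arm

A 6-joint arm with a two-finger parallel gripper is mounted at the origin on the work surface. World frame = base frame: x ahead of the robot, y to its left, z up, the work surface at z = 0. Lengths are in mm, angles in rad, forces in N, time in s.
With the tool pointing down it reaches from about 350 to 850 mm from the base axis. Payload 8.1 kg.
Tool frame: the origin (TCP) lies midway between the tips of the shut fingers; the grasp point (between the pads) lies 19 mm behind it; z points along the fingers, y is the line along which they close (so a half turn about z gives the same grasp; the last joint's range is limited). The gripper opens to 85 mm and grips with 20 to 120 N. Pads are 22 mm wide; open, the fingers measure 114 mm over their backs; the gripper's body (76 mm by 85 mm) begins 54 mm behind the grasp point. The pads swing forward as they close: fully open they stand 13 mm farther back than shut.
Start: joints at [-1.327, 0.13, 1.488, -0, 1.523, -0.085], TCP at [193.765, -567.856, 231.292] pointing down, gripper open.
Joint ranges: [-2.96, 2.96], [-0.89, 2.26], [0.02, 2.5], [-1.34, 4.48], [0, 2.73], [-2.66, 2.66]. Speed limits (rad/s): [2.39, 2.39, 2.79, 3.14, 3.14, 3.14].

### API

Orientations are given as a 3x3 rotation matrix whose columns are the frame's x, y, z axes.
In Python, from cell import manip gives the robot as it stands. The module is installed in compiled form; this text tells all that it offers.
- The arm moves only by the tool apply_moves, never from a script. Its argument "moves" is a list of rows, each an object of numbers: "ax", "ay", "az": the turn, a rotation vector about the tool's x, y, z in rad; "tx", "ty", "tz": the shift along the tool's x, y, z in m; "gripper": the opening, from 0 (shut) to 1 (fully open). A call has 1 to 5 rows; each row is the pose to reach, as a shift and turn from the pose commanded when the call began, along the tool's axes at that moment; what a row does not reach only later rows make up. A row lasts 1/10 s, in which the tool goes at most 50 mm and 8.59 degrees, less where a joint would pass 70% of its speed; a pose out of reach is approached as far as the arm can. A call with a gripper value outside its range is refused whole. The fingers move at their own pace and stop on an object; "squeeze" is the grip in N (left out, the last holds). Time passes only in rows, so rows that repeat a pose let the fingers close. It gives the time, the measured TCP pose, the force, the opening and the grip force at its end, in the units of the state.
- manip.state(): the state, without advancing time (a new reading comes with each control period).
- manip.get_image(name): name is "scene" or "top"; returns a dict with "pixels" (420x560x3 uint8, red, green, blue), "fx", "fy", "cx", "cy" (pixels), "R" (3x3) and "t" (3): a world point X has camera coordinates R X + t. Camera axes: x right, y down, z forward; pixel columns grow to the right and rows downward; lengths in mm; the calibration is good to about 2 mm. A picture is of the moment at which its call begins. There is no depth.
- manip.sign_off(): hands the job in; it is judged then, once.
The state is a dict: "time": time; "joint_pos": joint angles; "qvel": joint speeds; "tau": joint torques, N m; "ee_pos": TCP position; "tool_rot": TCP orientation; "ft_force": force on the tool from outside, world axes, zero at the start; "moment": the same for the moment, N m; "opening": finger opening in mm; "grip_force": force on a finger pad.
Only numpy, scipy, OpenCV 4.12 (cv2) and the standard library are available. Lean on these libraries where they do the work, as an engineer would, in place of code of your own. Each camera call takes 0.05 s, during which the arm holds its last target. There are 200 camera calls.

### The job

Put the four brass pieces of the bias-testing set away in the oak shadow-tray inserts, each fully down in the one pocket cut for it: the ball on the black-rimmed round seat, the weight upright in the green round pocket, the block flat in the rectangular pocket and the template flat in the boot-shaped pocket, which takes it only one way round. Leave the steel block and the boxwood template where they lie.

Things in the scene. Friction and masses are not known exactly. Their poses are not given: they have to be found in the camera images.
- brass_ball: hollow brass calibration ball, 63 mm in diameter, about 0.45 kg; origin at its centre. It starts on a small square cork pad with a hole (56 mm wide, 8 mm high, fixed), its centre 34 mm above the bench
- brass_block: brass rectangular block 80 x 30 x 28 mm (along its x, y, z) with three dark scribed rings; origin at the centre of its underside, x along its length, z up; about 0.45 kg, lying flat
- brass_template: brass bias template: boot-shaped plate 8 mm thick (main bar x -45..35, y -19..11 mm; foot x 7..35, y 11..35 mm) with an upright grip bar, 40 mm along x, 14 along y, rising from 8 to 34 mm; pinch it across y. Origin at the underside below the grip bar's middle, z up. About 0.3 kg, lying flat on the bench
- brass_weight: brass check weight, round: base 50 mm in diameter and 20 mm high, a neck 20 mm thick, then a knob 30 mm in diameter from 32 to 46 mm height (46 mm overall); about 0.4 kg, upright; origin at the centre of its underside, z up along its axis
- steel_block: bystander, to be left alone: grey steel rectangular block 80 x 30 x 28 mm (along its x, y, z) with three dark scribed rings; origin at the centre of its underside, x along its length, z up
- boxwood_template: bystander, to be left alone: pale boxwood template, same shape, size and axes as the brass one (about 80 x 54 mm, 34 mm high with its grip bar)
- block_tray: dark oak tray insert 116 x 66 mm with one rectangular green-lined pocket 92 x 42 mm, 8 mm deep (floor 4 mm above the bench), for the block. Origin below the pocket's centre, x along the pocket's length; the block fits either way round with 6 mm to spare on each side. Fixed; top face 12 mm above the bench; origin on the bench, z up
- template_tray: fixed dark oak insert 112 x 86 x 12 mm with a boot-shaped green-lined pocket 8 mm deep (floor 4 mm above the bench; bar x -51..41, y -25..17 mm, foot x 1..41, y 17..41 mm): the plate's outline with 6 mm to spare, one way round only. Origin on the bench, z up. Seated, the template's origin is 4 mm above this origin and its x and y axes point the same way
- weight_tray: dark oak tray insert 90 x 90 mm with one round green-lined pocket 62 mm in diameter, 8 mm deep (floor 4 mm above the bench), for the weight (6 mm to spare all round). Origin below the pocket's centre. Fixed; top face 12 mm above the bench; origin on the bench, z up
- ball_tray: dark oak tray insert 90 x 90 mm with one round hole 40 mm in diameter with a black rubber rim, unlined, the seat for the ball: the ball rests on the hole's edge and centres itself, its centre then about 36 mm above the bench. Origin below the hole's centre. Fixed; top face 12 mm above the bench; origin on the bench, z up
Not all that is in view belongs to the job. Leave any pink or turquoise look-alike of the ball_tray alone.

How it is judged:
By the outcome, as a careful person would: the job done as asked, in the order asked, and still so for the second after the job is handed in, with the robot touching nothing.
It also fails if it takes over 99 s, if anything falls off the work surface, if the arm or the gripper's body presses on something with over 40 N, if the wrist force passes 120 N, or if a joint passes its speed limit or range.

## Working session

There is one attempt and no reset: what is moved stays moved. The work goes in short steps, Python scripts to look and compute and a tool call to move; the robot and the scene stay as the last step left them, time stands still between calls to the robot, and variables do not carry over. Pictures are saved under pics/ and viewed, at most 14 in all, crops included, and the job is handed in when it is done.

Besides the shell and the picture viewer there is one more tool, called after "Call:" by a JSON object that holds its "api" and its "payload", one argument or row to a line. apply_moves: Moves the arm, as the interface text tells. Its arguments: {"type":"object","properties":{"moves":{"type":"array"},"squeeze":{"type":"number"}},"required":["moves"]}

```bash
mkdir -p pics; cat > h.py <<'E'
import numpy as np, cv2
from cell import manip
def snap(n,name):
    im=manip.get_image(n); cv2.imwrite(f'pics/{name}.png',cv2.cvtColor(im['pixels'],cv2.COLOR_RGB2BGR))
    np.savez(f'pics/{name}.npz',**im); return im
def load(name): return dict(np.load(f'pics/{name}.npz'))
def w(im,u,v,z):
    R=np.array(im['R']);t=np.array(im['t']).ravel()
    d=R.T@np.array([(u-im['cx'])/im['fx'],(v-im['cy'])/im['fy'],1]);c=-R.T@t
    return c+d*(z-c[2])/d[2]
def px(im,X):
    p=np.array(im['R'])@np.array(X,float)+np.array(im['t']).ravel()
    return np.array([im['fx']*p[0]/p[2]+im['cx'],im['fy']*p[1]/p[2]+im['cy']])
def crop(name,x0,y0,x1,y1,s,out):
    a=cv2.imread(f'pics/{name}.png')[y0:y1,x0:x1]
    cv2.imwrite(f'pics/{out}.png',cv2.resize(a,None,fx=s,fy=s,interpolation=cv2.INTER_CUBIC))
E
python3 - <<'E'
from h import *
for n in('top','scene'):
    im=snap(n,n+'0'); print(n,im['fx'],im['cx'],im['cy'],np.round(im['R'],3).tolist(),np.round(im['t'],0))
s=manip.state();print(s['time'],s['ee_pos'],np.round(s['tool_rot'],3),s['opening'])
E
```

```text
top 526.171960575738 275.12008179119516 207.31365763921076 [[-0.006, -1.0, -0.005], [-0.998, 0.007, -0.059], [0.059, 0.005, -0.998]] [ -54.  398. 1790.]
scene 488.25335027787986 274.56828760399594 209.5946030946833 [[0.289, 0.957, 0.018], [0.745, -0.213, -0.632], [-0.601, 0.196, -0.775]] [ -89. -267. 1623.]
0.1 [ 193.66893712 -567.36329708  230.35705357] [[ 0.946  0.323 -0.   ]
 [ 0.323 -0.946  0.002]
 [ 0.    -0.002 -1.   ]] 85.21587207964234
```

View pics/top0.png

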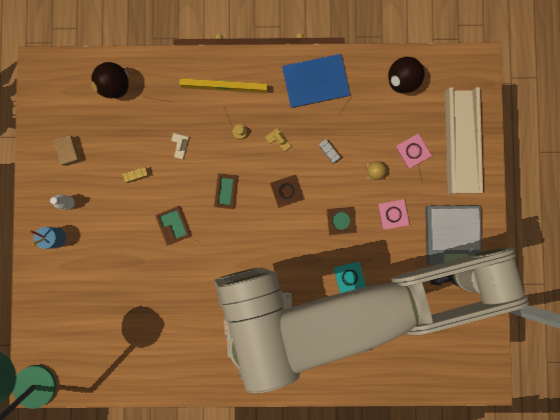

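View pics/scene0.png

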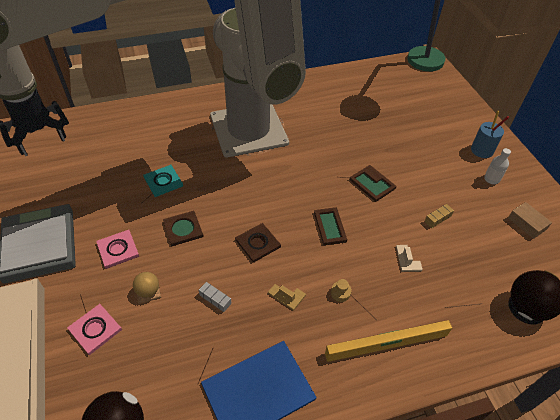

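The top view shows these candidates:
- **Ball seat:** the dark oak, black-rimmed tray at (287,191) fits. The pink (414,151), (394,214) and turquoise (349,277) trays are look-alikes.
- **Block:** brass at (135,175) and steel at (330,151).
- **Template:** brass at (279,139) and boxwood at (180,146).
- **Ball and weight:** ball at (376,171), weight at (240,131).
- **Other trays:** block (227,191), template (174,225), weight (341,221).

I'll confirm these in enlarged crops.

```bash
python3 - <<'E'
from h import *
crop('top0',115,120,265,250,5,'L'); crop('top0',255,120,405,240,5,'R')
crop('L',0,0,750,600,1,'L')
E
```

```text
(no output)
```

View pics/L.png

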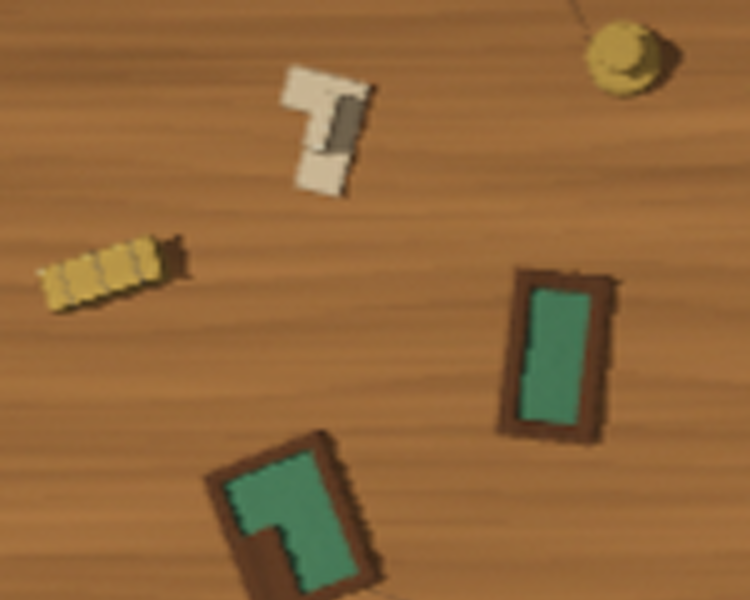

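View pics/R.png

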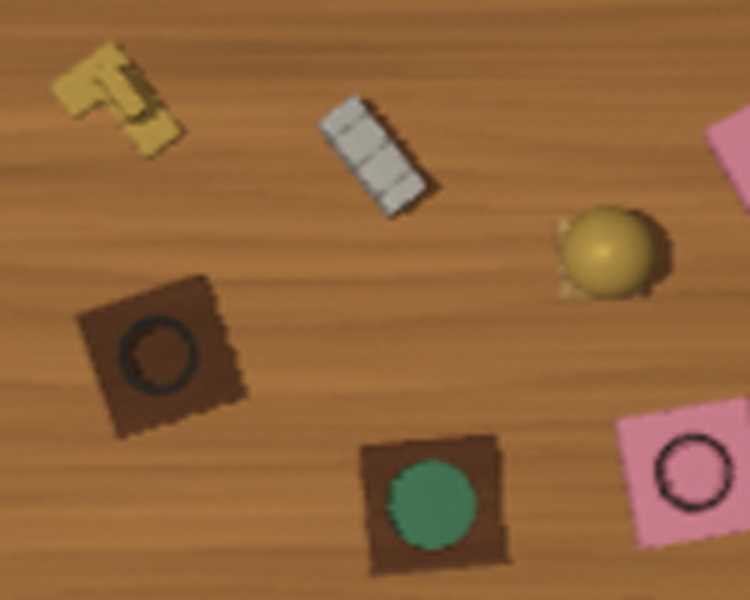

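Crops confirm the identities. In top-image pixels: brass template ≈(279,139), brass block ≈(135,174), weight ≈(239,131), ball ≈(376,170), oak black-rim seat ≈(286,191). Next I'll fit model silhouettes in both cameras.

```bash
cat > fit.py <<'E'
from h import *
from scipy.optimize import minimize
S=6
def box(x0,x1,y0,y1,z0,z1): return [[x,y,z] for x in(x0,x1) for y in(y0,y1) for z in(z0,z1)]
def disc(r,z): return [[r*np.cos(a),r*np.sin(a),z] for a in np.linspace(0,2*np.pi,48,endpoint=False)]
BLOCK=[box(-40,40,-15,15,0,28)]
TEMP=[box(-45,35,-19,11,0,8),box(7,35,11,35,0,8),box(-20,20,-7,7,8,34)]
WEIGHT=[disc(25,0)+disc(25,20),disc(10,20)+disc(10,32),disc(15,32)+disc(15,46)]
BALL=[[list(31.5*np.array(p)/np.linalg.norm(p)+[0,0,34]) for p in np.random.default_rng(0).normal(size=(1500,3))]]
def rect(x0,x1,y0,y1,z): return [[x0,y0,z],[x1,y0,z],[x1,y1,z],[x0,y1,z]]
pk={'block':[(-46,46,-21,21)],'temp':[(-51,41,-25,17),(1,41,16,41)]}
def tray(k,z): return [disc(31,z)] if k=='w' else [rect(*r,z) for r in pk[k]]
def mask(im,kind,win):
    u0,v0,u1,v1=win
    h=cv2.cvtColor(im['pixels'][v0:v1,u0:u1],cv2.COLOR_RGB2HSV).astype(int)
    if kind=='brass': m=(h[...,0]>=18)&(h[...,0]<=34)&(h[...,1]>90)&(h[...,2]>45)
    else: m=(h[...,0]>60)&(h[...,0]<95)&(h[...,1]>70)
    m=m.astype(np.uint8); n,l,st,_=cv2.connectedComponentsWithStats(m)
    return (l==1+st[1:,4].argmax()).astype(float)
def raster(im,parts,p,win):
    u0,v0,u1,v1=win; a=np.zeros(((v1-v0)*S,(u1-u0)*S),np.uint8)
    c,s=np.cos(p[2]),np.sin(p[2]); Rz=np.array([[c,-s,0],[s,c,0],[0,0,1]])
    for P in parts:
        X=np.array(P)@Rz.T+[p[0],p[1],0]
        q=np.array([px(im,x) for x in X]); q=(q-[u0,v0]+.5)*S-.5
        cv2.fillConvexPoly(a,cv2.convexHull(np.round(q*16).astype(np.int32)),1,shift=4)
    return a
def fit(kind,model,views,th0,fixth=False):
    """views: list of (im,(u,v))"""
    data=[]
    for im,(u,v) in views:
        win=(int(u)-26,int(v)-26,int(u)+26,int(v)+26); data.append((im,win,mask(im,kind,win)))
    x0=w(views[0][0],*views[0][1],10)[:2]
    def cost(p):
        c=0
        for im,win,m in data:
            if isinstance(model,str): a=raster(im,tray(model,4),p,win)&raster(im,tray(model,12),p,win)
            else: a=raster(im,model,p,win)
            a=a.reshape(52,S,52,S).mean((1,3)); c+=((a-m)**2).sum()
        return c
    best=None
    for th in th0:
        f=(lambda q:cost([*q,0])) if fixth else cost
        i=[*x0] if fixth else [*x0,th]
        sim=np.array([i]*(len(i)+1),float)
        for k in range(len(i)): sim[k+1,k]+=8 if k<2 else .25
        r=minimize(f,i,method='Nelder-Mead',options=dict(initial_simplex=sim,xatol=.03,fatol=.05,maxiter=200))
        if best is None or r.fun<best.fun: best=r
    return np.round(best.x,3),round(best.fun,1),[int(d[2].sum()) for d in data]
E
cat > run1.py <<'E'
from fit import *
T=load('top0');C=load('scene0')
grid=np.arange(-3,3.1,.75)
for name,kind,m,a,b,th,fx in [
 ('ball','brass',BALL,(376,171),(146,286),[0],True),
 ('weight','brass',WEIGHT,(240,131),(341,290),[0],True),
 ('block','brass',BLOCK,(135,175),(439,215),[0,.8,1.6,2.4],False),
 ('temp','brass',TEMP,(279,139),(287,296),grid,False),
 ('wtray','green','w',(341,221),(183,228),[0],True),
 ('btray','green','block',(227,191),(330,226),[0,.8,1.6,2.4],False),
 ('ttray','green','temp',(174,225),(373,183),grid,False)]:
    print(name,*[fit(kind,m,v,th,fx) for v in ([(T,a),(C,b)],[(T,a)],[(C,b)])])
for im,u,v,n in((T,286.3,190.7,'t'),(C,258,241,'c')): print('ring',w(im,u,v,12))
E
time python3 run1.py
```

```text
ball (array([ 520.644, -398.147]), np.float64(90.3), [270, 458]) (array([ 520.878, -400.02 ]), np.float64(9.7), [270]) (array([ 520.38 , -397.347]), np.float64(71.7), [458])
weight (array([661.888,  66.688]), np.float64(73.2), [177, 305]) (array([662.578,  65.385]), np.float64(5.0), [177]) (array([661.362,  67.382]), np.float64(62.8), [305])
block (array([514.041, 423.551,  -1.265]), np.float64(85.8), [241, 309]) (array([514.28 , 422.828,   1.857]), np.float64(12.2), [241]) (array([513.739, 425.084,  -1.226]), np.float64(65.8), [309])
temp (array([ 6.35023e+02, -6.90050e+01,  6.33000e-01]), np.float64(89.2), [275, 458]) (array([635.4  , -70.261,   0.639]), np.float64(7.3), [275]) (array([ 6.34986e+02, -6.82410e+01,  6.25000e-01]), np.float64(71.4), [458])
wtray (array([ 350.723, -279.589]), np.float64(33.5), [228, 270]) (array([ 351.341, -281.652]), np.float64(19.2), [228]) (array([ 350.8  , -278.564]), np.float64(6.6), [270])
btray (array([ 4.56179e+02,  1.16453e+02, -1.13000e-01]), np.float64(53.2), [278, 329]) (array([ 4.56956e+02,  1.14796e+02, -9.60000e-02]), np.float64(31.2), [278]) (array([ 4.56346e+02,  1.17131e+02, -1.11000e-01]), np.float64(15.8), [329])
ttray (array([346.377, 291.934,   0.386]), np.float64(54.9), [360, 307]) (array([346.647, 290.305,   0.384]), np.float64(27.1), [360]) (array([345.793, 293.199,   0.376]), np.float64(14.4), [307])
ring [454.4508702  -95.74606796  12.        ]
ring [456.33075337 -91.28434042  12.        ]
real	0m16.981s
user	0m17.155s
sys	0m0.392s
```

```bash
cat > plan.py <<'E'
from h import *
import sys
# usage: plan.py "x,y,z,psi" ... : per-waypoint deltas, each from the previous one
s=manip.state();p=np.array(s['ee_pos']);R=np.array(s['tool_rot']);psi=np.arctan2(R[1,0],R[0,0])
print('t',round(s['time'],2),'p',p.round(1),'psi',round(psi,3),'tilt',R[:,2].round(4),'F',np.round(s['ft_force'],1),'open',round(s['opening'],1),'grip',round(s['grip_force'],1))
for a in sys.argv[1:]:
    q=np.array([float(v) for v in a.split(',')])
    d=q[:3]-p;ex=np.array([np.cos(psi),np.sin(psi),0]);ey=np.array([np.sin(psi),-np.cos(psi),0])
    print(a,'-> tx %.4f ty %.4f tz %.4f az %.3f'%(d@ex/1e3,d@ey/1e3,-d[2]/1e3,psi-q[3]))
    p,psi=q[:3],q[3]
E
python3 plan.py 357,-483,170,.329 520.5,-398.7,100,.329
```

```text
t 0.1 p [ 193.7 -567.4  230.4] psi 0.329 tilt [-4.0e-04  1.6e-03 -1.0e+00] F [-0.1 -0.6  0.9] open 85.2 grip 0.0
357,-483,170,.329 -> tx 0.1818 ty -0.0271 tz 0.0604 az -0.000
520.5,-398.7,100,.329 -> tx 0.1820 ty -0.0270 tz 0.0700 az 0.000
```

Call:
{"api": "apply_moves", "payload": {
  "moves": [
    {"tx": 0.182,"ty": -0.027,"tz": 0.06,"gripper": 1},
    {"tx": 0.182,"ty": -0.027,"tz": 0.06},
    {"tx": 0.182,"ty": -0.027,"tz": 0.06},
    {"tx": 0.182,"ty": -0.027,"tz": 0.06},
    {"tx": 0.182,"ty": -0.027,"tz": 0.06}
  ],
  "squeeze": 40
}}

```text
invalid input
```

Call:
{"api": "apply_moves", "payload": {
  "moves": [
    {"tx": 0.182,"ty": -0.027,"tz": 0.07},
    {"tx": 0.182,"ty": -0.027,"tz": 0.07},
    {"tx": 0.182,"ty": -0.027,"tz": 0.07},
    {"tx": 0.182,"ty": -0.027,"tz": 0.07},
    {"tx": 0.182,"ty": -0.027,"tz": 0.07}
  ]
}}

```text
invalid input
```

```bash
python3 plan.py 520.5,-398.7,8,.329
```

```text
t 0.1 p [ 193.7 -567.4  230.4] psi 0.329 tilt [-4.0e-04  1.6e-03 -1.0e+00] F [-0.1 -0.6  0.9] open 85.2 grip 0.0
520.5,-398.7,8,.329 -> tx 0.3638 ty -0.0541 tz 0.2224 az -0.000
```

Call:
{"api": "apply_moves", "payload": {
  "moves": [
    {"ax": 0,"ay": 0,"az": 0,"tx": 0.182,"ty": -0.027,"tz": 0.06,"gripper": 1},
    {"ax": 0,"ay": 0,"az": 0,"tx": 0.182,"ty": -0.027,"tz": 0.06,"gripper": 1},
    {"ax": 0,"ay": 0,"az": 0,"tx": 0.182,"ty": -0.027,"tz": 0.06,"gripper": 1},
    {"ax": 0,"ay": 0,"az": 0,"tx": 0.182,"ty": -0.027,"tz": 0.06,"gripper": 1},
    {"ax": 0,"ay": 0,"az": 0,"tx": 0.182,"ty": -0.027,"tz": 0.06,"gripper": 1}
  ],
  "squeeze": 40
}}

```text
time: 0.6
ee_pos: [360.6, -479.1, 168.0]
tool_rot: [[0.945, 0.328, -0.001], [0.328, -0.945, 0.005], [0.001, -0.005, -1.0]]
ft_force: [-1.2, -0.4, -0.3]
opening: 85.3
grip_force: 0.0
```

```bash
python3 plan.py 520.5,-398.7,100,.329
```

```text
t 0.6 p [ 360.6 -479.1  168. ] psi 0.334 tilt [-0.0011  0.0053 -1.    ] F [-1.2 -0.4 -0.3] open 85.3 grip 0.0
520.5,-398.7,100,.329 -> tx 0.1774 ty -0.0236 tz 0.0680 az 0.005
```

Call:
{"api": "apply_moves", "payload": {
  "moves": [
    {"ax": 0,"ay": 0,"az": 0,"tx": 0.18,"ty": -0.027,"tz": 0.07,"gripper": 1},
    {"ax": 0,"ay": 0,"az": 0,"tx": 0.18,"ty": -0.027,"tz": 0.07,"gripper": 1},
    {"ax": 0,"ay": 0,"az": 0,"tx": 0.18,"ty": -0.027,"tz": 0.07,"gripper": 1},
    {"ax": 0,"ay": 0,"az": 0,"tx": 0.18,"ty": -0.027,"tz": 0.07,"gripper": 1},
    {"ax": 0,"ay": 0,"az": 0,"tx": 0.18,"ty": -0.027,"tz": 0.07,"gripper": 1}
  ]
}}

```text
time: 1.1
ee_pos: [521.0, -395.6, 97.6]
tool_rot: [[0.945, 0.327, -0.003], [0.327, -0.945, 0.004], [-0.001, -0.005, -1.0]]
ft_force: [-0.7, -0.0, -0.8]
opening: 85.3
grip_force: 0.0
```

Call:
{"api": "apply_moves", "payload": {
  "moves": [
    {"ax": 0,"ay": 0,"az": 0,"tx": 0,"ty": 0,"tz": 0,"gripper": 1},
    {"ax": 0,"ay": 0,"az": 0,"tx": 0,"ty": 0,"tz": 0,"gripper": 1},
    {"ax": 0,"ay": 0,"az": 0,"tx": 0,"ty": 0,"tz": 0,"gripper": 1}
  ]
}}

```text
time: 1.4
ee_pos: [518.1, -401.4, 102.3]
tool_rot: [[0.947, 0.321, 0.001], [0.321, -0.947, -0.001], [0.0, 0.001, -1.0]]
ft_force: [-0.3, 0.1, 0.0]
opening: 85.6
grip_force: 0.0
```

```bash
python3 plan.py 520.5,-398.7,8,.329; python3 -c "
from h import *
snap('top','t1');snap('scene','s1');crop('t1',320,120,440,210,6,'t1c')"
```

```text
t 1.4 p [ 518.1 -401.4  102.3] psi 0.327 tilt [ 8.0e-04 -1.2e-03 -1.0e+00] F [-0.3  0.1  0. ] open 85.6 grip 0.0
520.5,-398.7,8,.329 -> tx 0.0031 ty -0.0018 tz 0.0943 az -0.002
```

View pics/t1c.png

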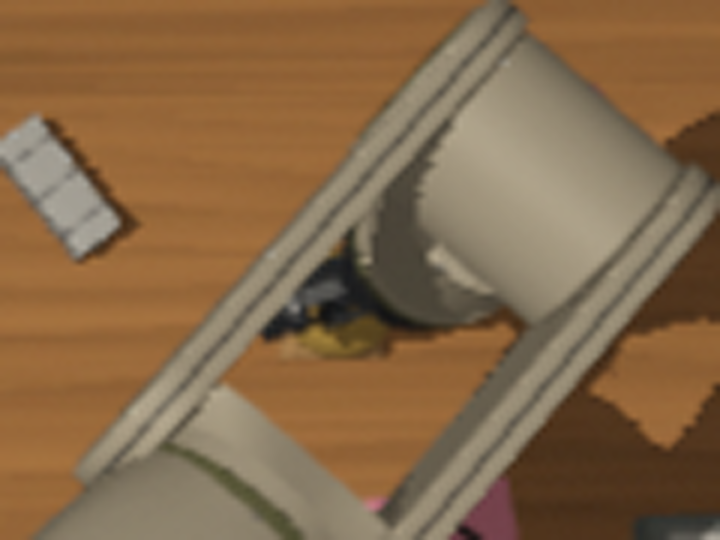

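The crop shows the open gripper above the ball (crop ≈(340,335)) with its view blocked by the arm. I'll check the measurement noise now that the arm has settled.

```bash
python3 -c "
from h import *
for i in range(5):
    s=manip.state();print(s['time'],np.round(s['ee_pos'],2),np.round(s['qvel'],3)[:3]); 
    if i<4: manip.get_image('scene')
crop('s1',90,230,210,320,6,'s1c')"
```

```text
1.5 [ 518.25 -401.16  102.25] [0.007 0.005 0.001]
1.55 [ 518.33 -400.95  102.11] [0.005 0.005 0.   ]
1.6 [ 518.42 -400.77  101.97] [0.006 0.004 0.001]
1.65 [ 518.54 -400.52  101.82] [0.007 0.006 0.001]
1.7 [ 518.62 -400.36  101.68] [ 0.008  0.005 -0.   ]
```

View pics/s1c.png

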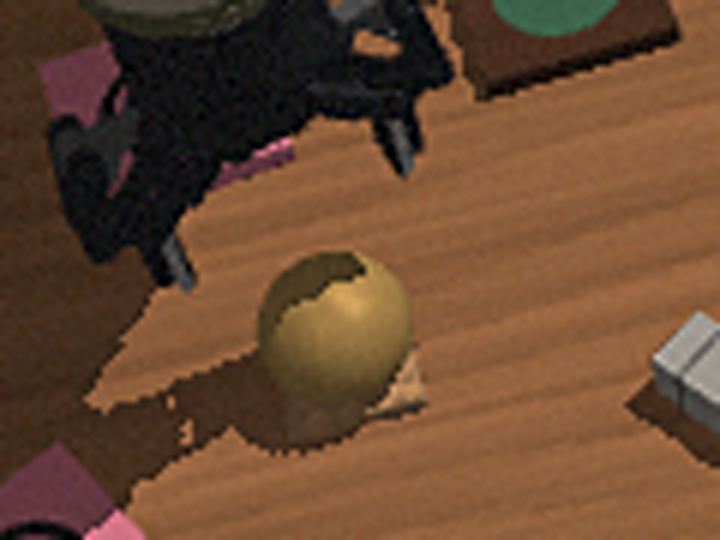

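The crop shows the fingers straddling the ball, with tips at crop (185,285) and (405,172). The arm creeps towards its commanded pose, so I'll plan from commanded poses and check the tips' midpoint against the arm's own position.

```bash
cat > plan.py <<'E'
from h import *
import sys,json,os
# plan.py [d:tx,ty,tz,az (executed)]... [x,y,z,psi targets]...
s=manip.state()
c=json.load(open('cmd.json')) if os.path.exists('cmd.json') else [193.765,-567.856,231.292,.329]
p,psi=np.array(c[:3]),c[3]
ax=lambda a:(np.array([np.cos(a),np.sin(a),0]),np.array([np.sin(a),-np.cos(a),0]))
for a in sys.argv[1:]:
    if a.startswith('d:'):
        q=[float(v) for v in a[2:].split(',')];ex,ey=ax(psi)
        p=p+1e3*(q[0]*ex+q[1]*ey)-[0,0,1e3*q[2]];psi-=q[3]
json.dump([*p,psi],open('cmd.json','w'))
R=np.array(s['tool_rot'])
print('t',round(s['time'],2),'meas',np.round(s['ee_pos'],1),'psi',round(np.arctan2(R[1,0],R[0,0]),3),'cmd',p.round(1),round(psi,3),'F',np.round(s['ft_force'],1),'open',round(s['opening'],1),'grip',round(s['grip_force'],1))
for a in sys.argv[1:]:
    if a.startswith('d:'): continue
    q=np.array([float(v) for v in a.split(',')])
    d=q[:3]-p;ex,ey=ax(psi)
    print(a,'-> tx %.4f ty %.4f tz %.4f az %.3f'%(d@ex/1e3,d@ey/1e3,-d[2]/1e3,psi-q[3]))
    p,psi=q[:3],q[3]
E
python3 plan.py d:.182,-.027,.06,0 d:.18,-.027,.07,0 520.5,-398.7,8,.329
python3 -c "
from h import *
print(w(load('s1'),90+295/6,230+228/6,115))"
```

```text
t 1.7 meas [ 518.6 -400.4  101.7] psi 0.328 cmd [ 518.9 -399.8  101.3] 0.329 F [ 0.1  0.1 -0.1] open 85.4 grip 0.0
520.5,-398.7,8,.329 -> tx 0.0019 ty -0.0005 tz 0.0933 az 0.000
[ 525.28711399 -397.47541615  115.        ]
```

Call:
{"api": "apply_moves", "payload": {
  "moves": [
    {"ax": 0,"ay": 0,"az": 0,"tx": 0.002,"ty": 0,"tz": 0.03,"gripper": 1},
    {"ax": 0,"ay": 0,"az": 0,"tx": 0.002,"ty": 0,"tz": 0.06,"gripper": 1},
    {"ax": 0,"ay": 0,"az": 0,"tx": 0.002,"ty": 0,"tz": 0.08,"gripper": 1},
    {"ax": 0,"ay": 0,"az": 0,"tx": 0.002,"ty": 0,"tz": 0.093,"gripper": 1},
    {"ax": 0,"ay": 0,"az": 0,"tx": 0.002,"ty": 0,"tz": 0.093,"gripper": 1}
  ],
  "squeeze": 40
}}

```text
time: 2.2
ee_pos: [519.4, -398.1, 5.9]
tool_rot: [[0.946, 0.323, -0.003], [0.323, -0.946, 0.003], [-0.002, -0.003, -1.0]]
ft_force: [-1.3, -0.2, -0.6]
opening: 85.5
grip_force: 0.0
```

Call:
{"api": "apply_moves", "payload": {
  "moves": [
    {"ax": 0,"ay": 0,"az": 0,"tx": 0,"ty": 0,"tz": 0,"gripper": 1},
    {"ax": 0,"ay": 0,"az": 0,"tx": 0,"ty": 0,"tz": 0,"gripper": 0.6},
    {"ax": 0,"ay": 0,"az": 0,"tx": 0,"ty": 0,"tz": 0,"gripper": 0.5},
    {"ax": 0,"ay": 0,"az": 0,"tx": 0,"ty": 0,"tz": 0,"gripper": 0.4},
    {"ax": 0,"ay": 0,"az": 0,"tx": 0,"ty": 0,"tz": 0,"gripper": 0.4}
  ]
}}

```text
time: 2.7
ee_pos: [521.8, -399.5, 10.6]
tool_rot: [[0.946, 0.323, 0.002], [0.323, -0.946, -0.001], [0.001, 0.001, -1.0]]
ft_force: [-1.8, 3.8, 7.9]
opening: 61.2
grip_force: 41.7
```

```bash
python3 plan.py d:.002,0,.093,0 520.5,-398.7,100,.329 488,-246,100,.329 455,-94,100,.329 455,-94,14,.329; python3 -c "
from h import *
snap('scene','s2');crop('s2',90,220,210,310,6,'s2c')"
```

```text
t 2.7 meas [ 521.8 -399.5   10.6] psi 0.329 cmd [ 520.8 -399.1    8.3] 0.329 F [-1.8  3.8  7.9] open 61.2 grip 41.7
520.5,-398.7,100,.329 -> tx -0.0001 ty -0.0005 tz -0.0917 az 0.000
488,-246,100,.329 -> tx 0.0186 ty -0.1550 tz -0.0000 az 0.000
455,-94,100,.329 -> tx 0.0179 ty -0.1545 tz -0.0000 az 0.000
455,-94,14,.329 -> tx 0.0000 ty 0.0000 tz 0.0860 az 0.000
```

View pics/s2c.png

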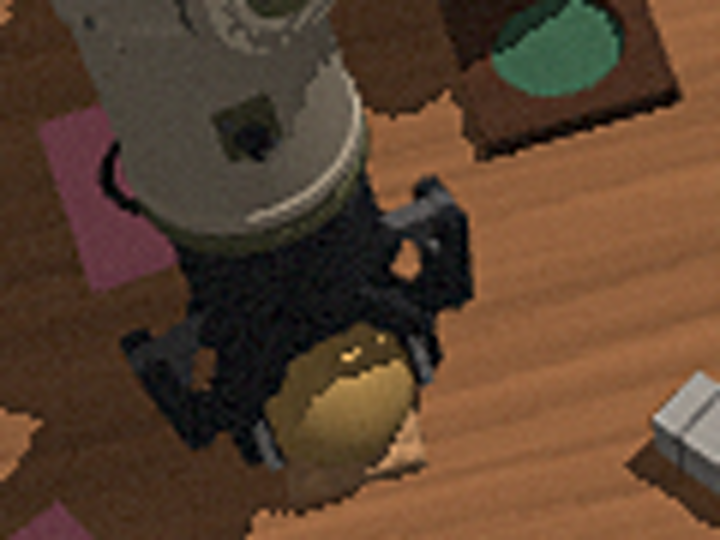

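The ball sits between both pads (crop ≈(350,400)) with the grip holding. Lifting.

Call:
{"api": "apply_moves", "payload": {
  "moves": [
    {"ax": 0,"ay": 0,"az": 0,"tx": 0,"ty": 0,"tz": -0.02,"gripper": 0.4},
    {"ax": 0,"ay": 0,"az": 0,"tx": 0,"ty": 0,"tz": -0.04,"gripper": 0.4},
    {"ax": 0,"ay": 0,"az": 0,"tx": 0,"ty": 0,"tz": -0.065,"gripper": 0.4},
    {"ax": 0,"ay": 0,"az": 0,"tx": 0,"ty": 0,"tz": -0.09,"gripper": 0.4},
    {"ax": 0,"ay": 0,"az": 0,"tx": 0,"ty": 0,"tz": -0.09,"gripper": 0.4}
  ]
}}

```text
time: 3.25
ee_pos: [523.2, -401.3, 103.5]
tool_rot: [[0.946, 0.323, 0.006], [0.323, -0.946, -0.005], [0.004, 0.007, -1.0]]
ft_force: [0.6, -0.7, -2.9]
opening: 61.0
grip_force: 45.2
```

Call:
{"api": "apply_moves", "payload": {
  "moves": [
    {"ax": 0,"ay": 0,"az": 0,"tx": 0.005,"ty": -0.035,"tz": 0,"gripper": 0.4},
    {"ax": 0,"ay": 0,"az": 0,"tx": 0.009,"ty": -0.075,"tz": 0,"gripper": 0.4},
    {"ax": 0,"ay": 0,"az": 0,"tx": 0.014,"ty": -0.115,"tz": 0,"gripper": 0.4},
    {"ax": 0,"ay": 0,"az": 0,"tx": 0.019,"ty": -0.155,"tz": 0,"gripper": 0.4},
    {"ax": 0,"ay": 0,"az": 0,"tx": 0.024,"ty": -0.195,"tz": 0,"gripper": 0.4}
  ]
}}

```text
time: 3.75
ee_pos: [479.3, -205.0, 96.7]
tool_rot: [[0.947, 0.323, -0.001], [0.323, -0.947, 0.001], [-0.001, -0.001, -1.0]]
ft_force: [0.3, 0.1, -3.7]
opening: 61.6
grip_force: 45.4
```

Call:
{"api": "apply_moves", "payload": {
  "moves": [
    {"ax": 0,"ay": 0,"az": 0,"tx": 0.005,"ty": -0.04,"tz": 0,"gripper": 0.4},
    {"ax": 0,"ay": 0,"az": 0,"tx": 0.009,"ty": -0.08,"tz": 0,"gripper": 0.4},
    {"ax": 0,"ay": 0,"az": 0,"tx": 0.013,"ty": -0.115,"tz": 0,"gripper": 0.4},
    {"ax": 0,"ay": 0,"az": 0,"tx": 0.013,"ty": -0.115,"tz": 0,"gripper": 0.4},
    {"ax": 0,"ay": 0,"az": 0,"tx": 0.013,"ty": -0.115,"tz": 0,"gripper": 0.4}
  ]
}}

```text
time: 4.25
ee_pos: [455.1, -93.1, 97.4]
tool_rot: [[0.946, 0.325, -0.001], [0.325, -0.946, -0.0], [-0.001, -0.0, -1.0]]
ft_force: [0.5, -0.7, -4.4]
opening: 61.3
grip_force: 45.6
```

```bash
python3 plan.py d:0,0,-.09,0 d:.024,-.195,0,0 d:.013,-.115,0,0 455,-94,12,.329; python3 -c "
from h import *
snap('scene','s3');crop('s3',200,170,320,260,6,'s3c')"
```

```text
t 4.25 meas [455.1 -93.1  97.4] psi 0.331 cmd [455.7 -93.8  98.3] 0.329 F [ 0.5 -0.7 -4.4] open 61.3 grip 45.6
455,-94,12,.329 -> tx -0.0007 ty -0.0000 tz 0.0863 az 0.000
```

View pics/s3c.png

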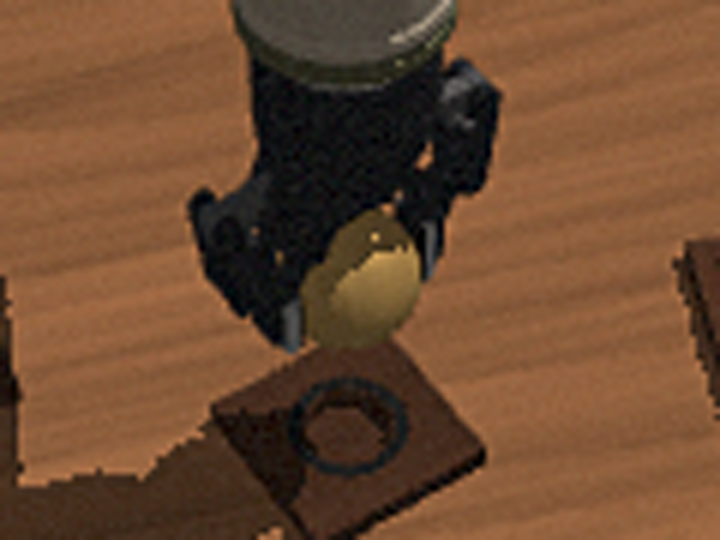

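The ball is held above the black-rimmed oak seat (ring centre at crop (348,427)). Lowering it.

Call:
{"api": "apply_moves", "payload": {
  "moves": [
    {"ax": 0,"ay": 0,"az": 0,"tx": -0.001,"ty": 0,"tz": 0.03,"gripper": 0.4},
    {"ax": 0,"ay": 0,"az": 0,"tx": -0.001,"ty": 0,"tz": 0.055,"gripper": 0.4},
    {"ax": 0,"ay": 0,"az": 0,"tx": -0.001,"ty": 0,"tz": 0.075,"gripper": 0.4},
    {"ax": 0,"ay": 0,"az": 0,"tx": -0.001,"ty": 0,"tz": 0.085,"gripper": 0.4},
    {"ax": 0,"ay": 0,"az": 0,"tx": -0.001,"ty": 0,"tz": 0.086,"gripper": 0.4}
  ]
}}

```text
time: 4.8
ee_pos: [455.4, -94.8, 12.3]
tool_rot: [[0.947, 0.321, 0.0], [0.321, -0.947, 0.001], [0.0, -0.001, -1.0]]
ft_force: [-2.8, 4.4, 4.0]
opening: 61.1
grip_force: 47.4
```

Call:
{"api": "apply_moves", "payload": {
  "moves": [
    {"ax": 0,"ay": 0,"az": 0,"tx": 0,"ty": 0,"tz": 0,"gripper": 0.4},
    {"ax": 0,"ay": 0,"az": 0,"tx": 0,"ty": 0,"tz": 0,"gripper": 0.4},
    {"ax": 0,"ay": 0,"az": 0,"tx": 0,"ty": 0,"tz": 0,"gripper": 0.4},
    {"ax": 0,"ay": 0,"az": 0,"tx": 0,"ty": 0,"tz": 0,"gripper": 0.4}
  ]
}}

```text
time: 5.2
ee_pos: [455.2, -94.7, 12.6]
tool_rot: [[0.947, 0.323, 0.001], [0.323, -0.947, -0.001], [0.001, 0.001, -1.0]]
ft_force: [-0.9, 0.5, -0.1]
opening: 61.5
grip_force: 47.0
```

Call:
{"api": "apply_moves", "payload": {
  "moves": [
    {"ax": 0,"ay": 0,"az": 0,"tx": 0,"ty": 0,"tz": 0,"gripper": 0.8},
    {"ax": 0,"ay": 0,"az": 0,"tx": 0,"ty": 0,"tz": 0,"gripper": 0.9},
    {"ax": 0,"ay": 0,"az": 0,"tx": 0,"ty": 0,"tz": 0,"gripper": 1},
    {"ax": 0,"ay": 0,"az": 0,"tx": 0,"ty": 0,"tz": 0,"gripper": 1},
    {"ax": 0,"ay": 0,"az": 0,"tx": 0,"ty": 0,"tz": 0,"gripper": 1}
  ]
}}

```text
time: 5.7
ee_pos: [454.9, -94.2, 12.3]
tool_rot: [[0.946, 0.323, 0.0], [0.323, -0.946, -0.0], [0.0, 0.0, -1.0]]
ft_force: [-0.4, 0.1, 1.0]
opening: 85.3
grip_force: 0.0
```

Call:
{"api": "apply_moves", "payload": {
  "moves": [
    {"ax": 0,"ay": 0,"az": 0,"tx": 0,"ty": 0,"tz": -0.02,"gripper": 1},
    {"ax": 0,"ay": 0,"az": 0,"tx": 0,"ty": 0,"tz": -0.05,"gripper": 1},
    {"ax": 0,"ay": 0,"az": 0,"tx": 0,"ty": 0,"tz": -0.08,"gripper": 1},
    {"ax": 0,"ay": 0,"az": 0,"tx": 0,"ty": 0,"tz": -0.1,"gripper": 1},
    {"ax": 0,"ay": 0,"az": 0,"tx": 0,"ty": 0,"tz": -0.1,"gripper": 1}
  ]
}}

```text
time: 6.2
ee_pos: [457.3, -95.0, 115.9]
tool_rot: [[0.946, 0.323, 0.006], [0.323, -0.946, -0.002], [0.005, 0.004, -1.0]]
ft_force: [0.8, -0.4, -0.9]
opening: 85.3
grip_force: 0.0
```

```bash
python3 plan.py d:-.001,0,.086,0 d:0,0,-.1,0 558,-14,110,.329 662,66.5,110,.329 662,66.5,24,.329
```

```text
t 6.2 meas [457.3 -95.  115.9] psi 0.329 cmd [454.7 -94.1 112.3] 0.329 F [ 0.8 -0.4 -0.9] open 85.3 grip 0.0
558,-14,110,.329 -> tx 0.1236 ty -0.0425 tz 0.0023 az 0.000
662,66.5,110,.329 -> tx 0.1244 ty -0.0426 tz -0.0000 az 0.000
662,66.5,24,.329 -> tx 0.0000 ty 0.0000 tz 0.0860 az 0.000
```

Call:
{"api": "apply_moves", "payload": {
  "moves": [
    {"ax": 0,"ay": 0,"az": 0,"tx": 0.04,"ty": -0.014,"tz": 0.002,"gripper": 1},
    {"ax": 0,"ay": 0,"az": 0,"tx": 0.08,"ty": -0.028,"tz": 0.002,"gripper": 1},
    {"ax": 0,"ay": 0,"az": 0,"tx": 0.12,"ty": -0.042,"tz": 0.002,"gripper": 1},
    {"ax": 0,"ay": 0,"az": 0,"tx": 0.16,"ty": -0.056,"tz": 0.002,"gripper": 1},
    {"ax": 0,"ay": 0,"az": 0,"tx": 0.2,"ty": -0.069,"tz": 0.002,"gripper": 1}
  ]
}}

```text
time: 6.7
ee_pos: [622.3, 37.1, 108.5]
tool_rot: [[0.946, 0.323, -0.002], [0.323, -0.946, 0.0], [-0.002, -0.001, -1.0]]
ft_force: [0.9, -0.1, 0.7]
opening: 85.3
grip_force: 0.0
```

Call:
{"api": "apply_moves", "payload": {
  "moves": [
    {"ax": 0,"ay": 0,"az": 0,"tx": 0.03,"ty": -0.01,"tz": 0.0,"gripper": 1},
    {"ax": 0,"ay": 0,"az": 0,"tx": 0.048,"ty": -0.016,"tz": 0.0,"gripper": 1},
    {"ax": 0,"ay": 0,"az": 0,"tx": 0.048,"ty": -0.016,"tz": 0,"gripper": 1},
    {"ax": 0,"ay": 0,"az": 0,"tx": 0.048,"ty": -0.016,"tz": 0,"gripper": 1}
  ]
}}

```text
time: 7.1
ee_pos: [661.1, 66.4, 108.5]
tool_rot: [[0.946, 0.324, -0.003], [0.324, -0.946, -0.0], [-0.002, -0.001, -1.0]]
ft_force: [0.1, -0.3, 0.1]
opening: 85.2
grip_force: 0.0
```

Call:
{"api": "apply_moves", "payload": {
  "moves": [
    {"ax": 0,"ay": 0,"az": 0,"tx": 0,"ty": 0,"tz": 0.03,"gripper": 1},
    {"ax": 0,"ay": 0,"az": 0,"tx": 0,"ty": 0,"tz": 0.055,"gripper": 1},
    {"ax": 0,"ay": 0,"az": 0,"tx": 0,"ty": 0,"tz": 0.07,"gripper": 1},
    {"ax": 0,"ay": 0,"az": 0,"tx": 0,"ty": 0,"tz": 0.07,"gripper": 1}
  ]
}}

```text
time: 7.5
ee_pos: [659.0, 65.6, 36.9]
tool_rot: [[0.947, 0.322, -0.006], [0.322, -0.947, -0.0], [-0.006, -0.002, -1.0]]
ft_force: [0.7, 0.8, -1.2]
opening: 85.4
grip_force: 0.0
```

```bash
python3 plan.py d:.2,-.069,.002,0 d:.048,-.016,0,0 d:0,0,.07,0 662,66.5,24,.329;  python3 -c "
from h import *
snap('scene','s4');crop('s4',220,190,390,320,4.5,'s4c')"
```

```text
t 7.5 meas [659.   65.6  36.9] psi 0.328 cmd [661.9  66.4  40.3] 0.329 F [ 0.7  0.8 -1.2] open 85.4 grip 0.0
662,66.5,24,.329 -> tx 0.0001 ty -0.0000 tz 0.0163 az 0.000
```

View pics/s4c.png

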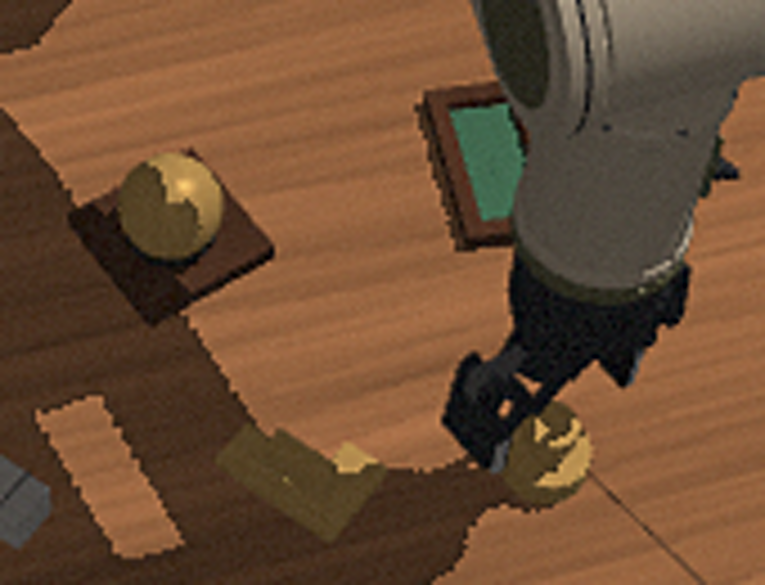

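The ball sits centred on the oak seat (crop (172,205)), and the fingers straddle the weight's knob (crop (550,450)). Descending and closing.

Call:
{"api": "apply_moves", "payload": {
  "moves": [
    {"ax": 0,"ay": 0,"az": 0,"tx": 0,"ty": 0,"tz": 0,"gripper": 1},
    {"ax": 0,"ay": 0,"az": 0,"tx": 0,"ty": 0,"tz": 0.008,"gripper": 1},
    {"ax": 0,"ay": 0,"az": 0,"tx": 0,"ty": 0,"tz": 0.0155,"gripper": 1},
    {"ax": 0,"ay": 0,"az": 0,"tx": 0,"ty": 0,"tz": 0.0155,"gripper": 1},
    {"ax": 0,"ay": 0,"az": 0,"tx": 0,"ty": 0,"tz": 0.0155,"gripper": 1}
  ],
  "squeeze": 60
}}

```text
time: 8.05
ee_pos: [661.7, 66.4, 24.3]
tool_rot: [[0.946, 0.323, -0.001], [0.323, -0.946, -0.0], [-0.001, -0.0, -1.0]]
ft_force: [0.1, 0.4, 0.0]
opening: 85.7
grip_force: 0.0
```

Call:
{"api": "apply_moves", "payload": {
  "moves": [
    {"ax": 0,"ay": 0,"az": 0,"tx": 0,"ty": 0,"tz": 0,"gripper": 0.6},
    {"ax": 0,"ay": 0,"az": 0,"tx": 0,"ty": 0,"tz": 0,"gripper": 0.5},
    {"ax": 0,"ay": 0,"az": 0,"tx": 0,"ty": 0,"tz": 0,"gripper": 0.4},
    {"ax": 0,"ay": 0,"az": 0,"tx": 0,"ty": 0,"tz": 0,"gripper": 0.2},
    {"ax": 0,"ay": 0,"az": 0,"tx": 0,"ty": 0,"tz": 0,"gripper": 0.1}
  ]
}}

```text
time: 8.55
ee_pos: [662.4, 66.1, 25.3]
tool_rot: [[0.946, 0.323, 0.001], [0.323, -0.946, -0.0], [0.001, 0.001, -1.0]]
ft_force: [0.2, -1.6, 2.0]
opening: 27.8
grip_force: 58.9
```

Call:
{"api": "apply_moves", "payload": {
  "moves": [
    {"ax": 0,"ay": 0,"az": 0,"tx": 0,"ty": 0,"tz": 0,"gripper": 0.1},
    {"ax": 0,"ay": 0,"az": 0,"tx": 0,"ty": 0,"tz": 0,"gripper": 0.1},
    {"ax": 0,"ay": 0,"az": 0,"tx": 0,"ty": 0,"tz": 0,"gripper": 0.1}
  ]
}}

```text
time: 8.85
ee_pos: [662.4, 66.1, 25.3]
tool_rot: [[0.946, 0.323, 0.001], [0.323, -0.946, -0.0], [0.001, 0.0, -1.0]]
ft_force: [0.8, -2.3, 4.5]
opening: 27.9
grip_force: 59.0
```

```bash
python3 plan.py d:0,0,.0155,0 662,66.5,110,.329 351,-280,110,.329 351,-280,28,.329
```

```text
t 8.85 meas [662.4  66.1  25.3] psi 0.329 cmd [661.9  66.4  24.8] 0.329 F [ 0.8 -2.3  4.5] open 27.9 grip 59.0
662,66.5,110,.329 -> tx 0.0001 ty -0.0000 tz -0.0852 az 0.000
351,-280,110,.329 -> tx -0.4063 ty 0.2274 tz -0.0000 az 0.000
351,-280,28,.329 -> tx 0.0000 ty 0.0000 tz 0.0820 az 0.000
```

Call:
{"api": "apply_moves", "payload": {
  "moves": [
    {"ax": 0,"ay": 0,"az": 0,"tx": 0,"ty": 0,"tz": -0.02,"gripper": 0.1},
    {"ax": 0,"ay": 0,"az": 0,"tx": 0,"ty": 0,"tz": -0.045,"gripper": 0.1},
    {"ax": 0,"ay": 0,"az": 0,"tx": 0,"ty": 0,"tz": -0.07,"gripper": 0.1},
    {"ax": 0,"ay": 0,"az": 0,"tx": 0,"ty": 0,"tz": -0.095,"gripper": 0.1},
    {"ax": 0,"ay": 0,"az": 0,"tx": 0,"ty": 0,"tz": -0.095,"gripper": 0.1}
  ]
}}

```text
time: 9.35
ee_pos: [664.0, 66.7, 123.2]
tool_rot: [[0.946, 0.323, 0.005], [0.323, -0.946, 0.001], [0.005, 0.001, -1.0]]
ft_force: [2.1, 0.0, -4.0]
opening: 28.0
grip_force: 60.2
```

Call:
{"api": "apply_moves", "payload": {
  "moves": [
    {"ax": 0,"ay": 0,"az": 0,"tx": -0.03,"ty": 0.017,"tz": 0,"gripper": 0.1},
    {"ax": 0,"ay": 0,"az": 0,"tx": -0.07,"ty": 0.039,"tz": 0,"gripper": 0.1},
    {"ax": 0,"ay": 0,"az": 0,"tx": -0.11,"ty": 0.062,"tz": 0,"gripper": 0.1},
    {"ax": 0,"ay": 0,"az": 0,"tx": -0.15,"ty": 0.084,"tz": 0,"gripper": 0.1},
    {"ax": 0,"ay": 0,"az": 0,"tx": -0.19,"ty": 0.106,"tz": 0,"gripper": 0.1}
  ]
}}

```text
time: 9.85
ee_pos: [513.6, -95.7, 117.0]
tool_rot: [[0.946, 0.323, -0.003], [0.323, -0.946, 0.001], [-0.003, -0.002, -1.0]]
ft_force: [0.1, -0.1, -3.9]
opening: 27.6
grip_force: 60.1
```

Call:
{"api": "apply_moves", "payload": {
  "moves": [
    {"ax": 0,"ay": 0,"az": 0,"tx": -0.04,"ty": 0.022,"tz": 0,"gripper": 0.1},
    {"ax": 0,"ay": 0,"az": 0,"tx": -0.08,"ty": 0.045,"tz": 0,"gripper": 0.1},
    {"ax": 0,"ay": 0,"az": 0,"tx": -0.12,"ty": 0.067,"tz": 0,"gripper": 0.1},
    {"ax": 0,"ay": 0,"az": 0,"tx": -0.155,"ty": 0.087,"tz": 0,"gripper": 0.1},
    {"ax": 0,"ay": 0,"az": 0,"tx": -0.18,"ty": 0.101,"tz": 0,"gripper": 0.1}
  ]
}}

```text
time: 10.35
ee_pos: [375.9, -249.6, 117.4]
tool_rot: [[0.947, 0.322, -0.003], [0.322, -0.947, 0.002], [-0.002, -0.003, -1.0]]
ft_force: [0.9, 0.2, -4.8]
opening: 27.8
grip_force: 60.2
```

Call:
{"api": "apply_moves", "payload": {
  "moves": [
    {"ax": 0,"ay": 0,"az": 0,"tx": -0.02,"ty": 0.011,"tz": 0,"gripper": 0.1},
    {"ax": 0,"ay": 0,"az": 0,"tx": -0.036,"ty": 0.02,"tz": 0,"gripper": 0.1},
    {"ax": 0,"ay": 0,"az": 0,"tx": -0.036,"ty": 0.02,"tz": 0,"gripper": 0.1},
    {"ax": 0,"ay": 0,"az": 0,"tx": -0.036,"ty": 0.02,"tz": 0.02,"gripper": 0.1},
    {"ax": 0,"ay": 0,"az": 0,"tx": -0.036,"ty": 0.02,"tz": 0.04,"gripper": 0.1}
  ]
}}

```text
time: 10.85
ee_pos: [351.2, -279.0, 78.3]
tool_rot: [[0.947, 0.323, 0.0], [0.323, -0.947, 0.001], [0.0, -0.001, -1.0]]
ft_force: [0.1, 0.0, -5.4]
opening: 27.7
grip_force: 60.4
```

```bash
python3 plan.py d:0,0,-.095,0 d:-.19,.106,0,0 d:-.18,.101,0,0 d:-.036,.02,.04,0 351,-280,29,.329;  python3 -c "
from h import *
snap('scene','s5');crop('s5',120,170,240,260,6,'s5c')"
```

```text
t 10.85 meas [ 351.2 -279.    78.3] psi 0.328 cmd [ 351.1 -279.6   79.8] 0.329 F [ 0.1  0.  -5.4] open 27.7 grip 60.4
351,-280,29,.329 -> tx -0.0002 ty 0.0004 tz 0.0508 az 0.000
```

View pics/s5c.png

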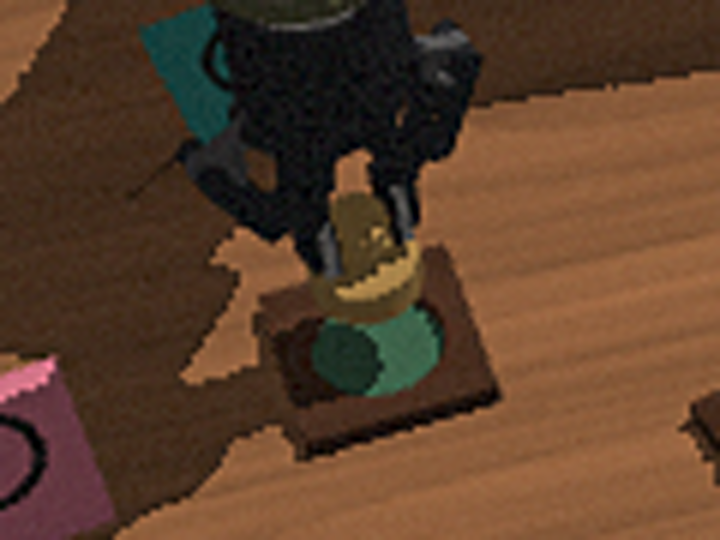

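The weight hangs upright over the green round pocket (crop (375,350)). Lowering it.

Call:
{"api": "apply_moves", "payload": {
  "moves": [
    {"ax": 0,"ay": 0,"az": 0,"tx": 0,"ty": 0,"tz": 0.02,"gripper": 0.1},
    {"ax": 0,"ay": 0,"az": 0,"tx": 0,"ty": 0,"tz": 0.035,"gripper": 0.1},
    {"ax": 0,"ay": 0,"az": 0,"tx": 0,"ty": 0,"tz": 0.045,"gripper": 0.1},
    {"ax": 0,"ay": 0,"az": 0,"tx": 0,"ty": 0,"tz": 0.05,"gripper": 0.1},
    {"ax": 0,"ay": 0,"az": 0,"tx": 0,"ty": 0,"tz": 0.051,"gripper": 0.1}
  ]
}}

```text
time: 11.4
ee_pos: [350.8, -278.7, 29.1]
tool_rot: [[0.946, 0.323, -0.002], [0.323, -0.946, 0.002], [-0.001, -0.003, -1.0]]
ft_force: [-8.6, 8.4, 13.9]
opening: 27.7
grip_force: 62.1
```

Call:
{"api": "apply_moves", "payload": {
  "moves": [
    {"ax": 0,"ay": 0,"az": 0,"tx": 0,"ty": 0,"tz": 0,"gripper": 0.1},
    {"ax": 0,"ay": 0,"az": 0,"tx": 0,"ty": 0,"tz": 0,"gripper": 0.1},
    {"ax": 0,"ay": 0,"az": 0,"tx": 0,"ty": 0,"tz": 0,"gripper": 0.1},
    {"ax": 0,"ay": 0,"az": 0,"tx": 0,"ty": 0,"tz": 0,"gripper": 0.1}
  ]
}}

```text
time: 11.8
ee_pos: [351.4, -279.5, 29.2]
tool_rot: [[0.946, 0.323, 0.0], [0.323, -0.946, 0.0], [0.001, 0.0, -1.0]]
ft_force: [-0.9, 5.0, 2.4]
opening: 27.7
grip_force: 61.1
```

Call:
{"api": "apply_moves", "payload": {
  "moves": [
    {"ax": 0,"ay": 0,"az": 0,"tx": 0,"ty": 0,"tz": 0,"gripper": 0.5},
    {"ax": 0,"ay": 0,"az": 0,"tx": 0,"ty": 0,"tz": 0,"gripper": 0.7},
    {"ax": 0,"ay": 0,"az": 0,"tx": 0,"ty": 0,"tz": 0,"gripper": 1},
    {"ax": 0,"ay": 0,"az": 0,"tx": 0,"ty": 0,"tz": 0,"gripper": 1},
    {"ax": 0,"ay": 0,"az": 0,"tx": 0,"ty": 0,"tz": 0,"gripper": 1}
  ]
}}

```text
time: 12.3
ee_pos: [351.2, -279.8, 28.9]
tool_rot: [[0.946, 0.323, 0.0], [0.323, -0.946, -0.0], [0.0, 0.0, -1.0]]
ft_force: [0.1, -0.3, -0.1]
opening: 85.5
grip_force: 0.0
```

Call:
{"api": "apply_moves", "payload": {
  "moves": [
    {"ax": 0,"ay": 0,"az": 0,"tx": 0,"ty": 0,"tz": -0.02,"gripper": 1},
    {"ax": 0,"ay": 0,"az": 0,"tx": 0,"ty": 0,"tz": -0.06,"gripper": 1},
    {"ax": 0,"ay": 0,"az": 0,"tx": 0,"ty": 0,"tz": -0.1,"gripper": 1},
    {"ax": 0,"ay": 0,"az": 0,"tx": 0,"ty": 0,"tz": -0.11,"gripper": 1},
    {"ax": 0,"ay": 0,"az": 0,"tx": 0,"ty": 0,"tz": -0.11,"gripper": 1}
  ]
}}

```text
time: 12.8
ee_pos: [352.4, -280.9, 141.2]
tool_rot: [[0.946, 0.323, 0.004], [0.323, -0.946, -0.004], [0.002, 0.004, -1.0]]
ft_force: [-0.7, 0.1, -0.7]
opening: 85.5
grip_force: 0.0
```

```bash
python3 plan.py d:0,0,.051,0 d:0,0,-.11,0 430,-90,140,.329 455,130,140,.9 490,330,130,1.5 514,424,100,1.865
```

```text
t 12.8 meas [ 352.4 -280.9  141.2] psi 0.329 cmd [ 351.1 -279.6  138.8] 0.329 F [-0.7  0.1 -0.7] open 85.5 grip 0.0
430,-90,140,.329 -> tx 0.1360 ty -0.1539 tz -0.0012 az 0.000
455,130,140,.9 -> tx 0.0947 ty -0.2001 tz -0.0000 az -0.571
490,330,130,1.5 -> tx 0.1784 ty -0.0969 tz 0.0100 az -0.600
514,424,100,1.865 -> tx 0.0955 ty 0.0173 tz 0.0300 az -0.365
```

Call:
{"api": "apply_moves", "payload": {
  "moves": [
    {"ax": 0,"ay": 0,"az": 0,"tx": 0.027,"ty": -0.031,"tz": 0,"gripper": 1},
    {"ax": 0,"ay": 0,"az": 0,"tx": 0.054,"ty": -0.062,"tz": 0,"gripper": 1},
    {"ax": 0,"ay": 0,"az": 0,"tx": 0.082,"ty": -0.093,"tz": 0,"gripper": 1},
    {"ax": 0,"ay": 0,"az": 0,"tx": 0.109,"ty": -0.123,"tz": 0,"gripper": 1},
    {"ax": 0,"ay": 0,"az": 0,"tx": 0.136,"ty": -0.154,"tz": 0,"gripper": 1}
  ]
}}

```text
time: 13.3
ee_pos: [429.3, -88.1, 136.7]
tool_rot: [[0.947, 0.323, -0.003], [0.323, -0.947, 0.001], [-0.002, -0.002, -1.0]]
ft_force: [1.1, -0.3, -0.4]
opening: 85.5
grip_force: 0.0
```

Call:
{"api": "apply_moves", "payload": {
  "moves": [
    {"ax": 0,"ay": 0,"az": -0.11,"tx": 0.019,"ty": -0.04,"tz": 0,"gripper": 1},
    {"ax": 0,"ay": 0,"az": -0.22,"tx": 0.038,"ty": -0.08,"tz": 0,"gripper": 1},
    {"ax": 0,"ay": 0,"az": -0.33,"tx": 0.057,"ty": -0.12,"tz": 0,"gripper": 1},
    {"ax": 0,"ay": 0,"az": -0.45,"tx": 0.076,"ty": -0.16,"tz": 0,"gripper": 1},
    {"ax": 0,"ay": 0,"az": -0.571,"tx": 0.095,"ty": -0.2,"tz": 0,"gripper": 1}
  ]
}}

```text
time: 13.8
ee_pos: [454.1, 131.7, 136.5]
tool_rot: [[0.618, 0.786, -0.003], [0.786, -0.618, -0.001], [-0.002, -0.002, -1.0]]
ft_force: [1.9, -0.8, 0.5]
opening: 85.2
grip_force: 0.0
```

Call:
{"api": "apply_moves", "payload": {
  "moves": [
    {"ax": 0,"ay": 0,"az": -0.12,"tx": 0.036,"ty": -0.019,"tz": 0.002,"gripper": 1},
    {"ax": 0,"ay": 0,"az": -0.24,"tx": 0.071,"ty": -0.039,"tz": 0.004,"gripper": 1},
    {"ax": 0,"ay": 0,"az": -0.36,"tx": 0.107,"ty": -0.058,"tz": 0.006,"gripper": 1},
    {"ax": 0,"ay": 0,"az": -0.48,"tx": 0.142,"ty": -0.078,"tz": 0.008,"gripper": 1},
    {"ax": 0,"ay": 0,"az": -0.6,"tx": 0.178,"ty": -0.097,"tz": 0.01,"gripper": 1}
  ]
}}

```text
time: 14.3
ee_pos: [488.8, 330.8, 125.8]
tool_rot: [[0.066, 0.998, -0.003], [0.998, -0.066, -0.002], [-0.002, -0.003, -1.0]]
ft_force: [0.4, 0.3, 0.4]
opening: 85.3
grip_force: 0.0
```

Call:
{"api": "apply_moves", "payload": {
  "moves": [
    {"ax": 0,"ay": 0,"az": -0.12,"tx": 0.035,"ty": 0.006,"tz": 0.01,"gripper": 1},
    {"ax": 0,"ay": 0,"az": -0.24,"tx": 0.065,"ty": 0.012,"tz": 0.02,"gripper": 1},
    {"ax": 0,"ay": 0,"az": -0.365,"tx": 0.095,"ty": 0.017,"tz": 0.03,"gripper": 1},
    {"ax": 0,"ay": 0,"az": -0.365,"tx": 0.095,"ty": 0.017,"tz": 0.03,"gripper": 1},
    {"ax": 0,"ay": 0,"az": -0.365,"tx": 0.095,"ty": 0.017,"tz": 0.03,"gripper": 1}
  ]
}}

```text
time: 14.8
ee_pos: [512.3, 422.6, 95.5]
tool_rot: [[-0.29, 0.957, -0.004], [0.957, 0.289, -0.003], [-0.002, -0.005, -1.0]]
ft_force: [0.7, 0.4, -0.4]
opening: 85.5
grip_force: 0.0
```

```bash
python3 plan.py d:.136,-.154,0,0 d:.095,-.2,0,-.571 d:.178,-.097,.01,-.6 d:.095,.017,.03,-.365 514,424,12,1.865;  python3 -c "
from fit import *
snap('scene','s6');T=snap('top','t6');crop('s6',100,150,480,270,2.1,'s6c')
C=load('s6')
print('w',fit('brass',[ (np.array(p)+[0,0,4]).tolist() for p in WEIGHT],[(T,(341,221)),(C,(181,220))],[0],True))
print('b',fit('brass',[ (np.array(p)+[0,0,2]).tolist() for p in BALL],[(T,(286,190)),(C,(258,236))],[0],True))"
```

```text
t 14.8 meas [512.3 422.6  95.5] psi 1.865 cmd [513.6 423.4  98.8] 1.865 F [ 0.7  0.4 -0.4] open 85.5 grip 0.0
514,424,12,1.865 -> tx 0.0005 ty 0.0005 tz 0.0868 az 0.000
w (array([ 349.924, -279.125]), np.float64(96.3), [190, 249])
b (array([455.23 , -93.458]), np.float64(74.0), [271, 379])
```

View pics/s6c.png

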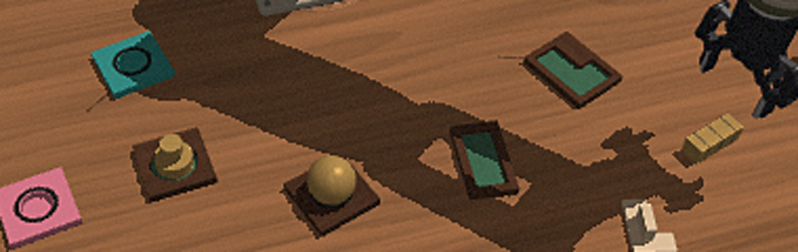

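The weight (crop (173,157)) is upright in its pocket, the ball (crop (332,180)) is on its seat, and the gripper is over the brass block. Descending and gripping.

Call:
{"api": "apply_moves", "payload": {
  "moves": [
    {"ax": 0,"ay": 0,"az": 0,"tx": 0,"ty": 0,"tz": 0.03,"gripper": 1},
    {"ax": 0,"ay": 0,"az": 0,"tx": 0,"ty": 0,"tz": 0.055,"gripper": 1},
    {"ax": 0,"ay": 0,"az": 0,"tx": 0,"ty": 0,"tz": 0.075,"gripper": 1},
    {"ax": 0,"ay": 0,"az": 0,"tx": 0,"ty": 0,"tz": 0.086,"gripper": 1},
    {"ax": 0,"ay": 0,"az": 0,"tx": 0,"ty": 0,"tz": 0.086,"gripper": 1}
  ],
  "squeeze": 60
}}

```text
time: 15.4
ee_pos: [512.9, 421.7, 11.2]
tool_rot: [[-0.288, 0.958, -0.002], [0.958, 0.288, -0.002], [-0.001, -0.003, -1.0]]
ft_force: [0.1, -0.9, -0.6]
opening: 85.4
grip_force: 0.0
```

Call:
{"api": "apply_moves", "payload": {
  "moves": [
    {"ax": 0,"ay": 0,"az": 0,"tx": 0,"ty": 0,"tz": 0,"gripper": 1},
    {"ax": 0,"ay": 0,"az": 0,"tx": 0,"ty": 0,"tz": 0,"gripper": 0.6},
    {"ax": 0,"ay": 0,"az": 0,"tx": 0,"ty": 0,"tz": 0,"gripper": 0.5},
    {"ax": 0,"ay": 0,"az": 0,"tx": 0,"ty": 0,"tz": 0,"gripper": 0.3},
    {"ax": 0,"ay": 0,"az": 0,"tx": 0,"ty": 0,"tz": 0,"gripper": 0.1}
  ]
}}

```text
time: 15.9
ee_pos: [514.0, 423.5, 13.5]
tool_rot: [[-0.29, 0.957, 0.0], [0.957, 0.29, 0.0], [0.0, 0.001, -1.0]]
ft_force: [-5.9, -4.6, 40.2]
opening: 28.8
grip_force: 59.0
```

Call:
{"api": "apply_moves", "payload": {
  "moves": [
    {"ax": 0,"ay": 0,"az": 0,"tx": 0,"ty": 0,"tz": 0,"gripper": 0.1},
    {"ax": 0,"ay": 0,"az": 0,"tx": 0,"ty": 0,"tz": 0,"gripper": 0.1},
    {"ax": 0,"ay": 0,"az": 0,"tx": 0,"ty": 0,"tz": 0,"gripper": 0.1}
  ]
}}

```text
time: 16.2
ee_pos: [514.2, 423.7, 13.7]
tool_rot: [[-0.29, 0.957, 0.001], [0.957, 0.29, 0.001], [0.0, 0.001, -1.0]]
ft_force: [-1.4, -0.6, 6.6]
opening: 28.3
grip_force: 61.9
```

```bash
python3 plan.py d:0,0,.086,0 514,424,100,1.865 485,270,100,2.45 456.6,116,100,3.03 456.6,116,17,3.03
```

```text
t 16.2 meas [514.2 423.7  13.7] psi 1.865 cmd [513.6 423.4  12.8] 1.865 F [-1.4 -0.6  6.6] open 28.3 grip 61.9
514,424,100,1.865 -> tx 0.0005 ty 0.0005 tz -0.0872 az 0.000
485,270,100,2.45 -> tx -0.1390 ty -0.0724 tz -0.0000 az -0.585
456.6,116,100,3.03 -> tx -0.0763 ty -0.1367 tz -0.0000 az -0.580
456.6,116,17,3.03 -> tx 0.0000 ty 0.0000 tz 0.0830 az 0.000
```

Call:
{"api": "apply_moves", "payload": {
  "moves": [
    {"ax": 0,"ay": 0,"az": 0,"tx": 0,"ty": 0,"tz": -0.02,"gripper": 0.1},
    {"ax": 0,"ay": 0,"az": 0,"tx": 0,"ty": 0,"tz": -0.045,"gripper": 0.1},
    {"ax": 0,"ay": 0,"az": 0,"tx": 0,"ty": 0,"tz": -0.07,"gripper": 0.1},
    {"ax": 0,"ay": 0,"az": 0,"tx": 0,"ty": 0,"tz": -0.087,"gripper": 0.1},
    {"ax": 0,"ay": 0,"az": 0,"tx": 0,"ty": 0,"tz": -0.087,"gripper": 0.1}
  ]
}}

```text
time: 16.7
ee_pos: [515.3, 424.4, 102.7]
tool_rot: [[-0.29, 0.957, 0.004], [0.957, 0.29, 0.003], [0.001, 0.005, -1.0]]
ft_force: [0.8, -0.1, -3.6]
opening: 28.9
grip_force: 60.9
```

Call:
{"api": "apply_moves", "payload": {
  "moves": [
    {"ax": 0,"ay": 0,"az": -0.11,"tx": -0.027,"ty": -0.014,"tz": 0,"gripper": 0.1},
    {"ax": 0,"ay": 0,"az": -0.23,"tx": -0.055,"ty": -0.028,"tz": 0,"gripper": 0.1},
    {"ax": 0,"ay": 0,"az": -0.35,"tx": -0.083,"ty": -0.043,"tz": 0,"gripper": 0.1},
    {"ax": 0,"ay": 0,"az": -0.47,"tx": -0.111,"ty": -0.058,"tz": 0,"gripper": 0.1},
    {"ax": 0,"ay": 0,"az": -0.585,"tx": -0.139,"ty": -0.072,"tz": 0,"gripper": 0.1}
  ]
}}

```text
time: 17.2
ee_pos: [483.6, 267.7, 97.6]
tool_rot: [[-0.773, 0.634, -0.003], [0.634, 0.773, -0.001], [0.001, -0.003, -1.0]]
ft_force: [-0.3, -0.6, -3.6]
opening: 28.4
grip_force: 61.0
```

Call:
{"api": "apply_moves", "payload": {
  "moves": [
    {"ax": 0,"ay": 0,"az": -0.12,"tx": -0.015,"ty": -0.027,"tz": 0,"gripper": 0.1},
    {"ax": 0,"ay": 0,"az": -0.24,"tx": -0.03,"ty": -0.055,"tz": 0,"gripper": 0.1},
    {"ax": 0,"ay": 0,"az": -0.36,"tx": -0.046,"ty": -0.082,"tz": 0,"gripper": 0.1},
    {"ax": 0,"ay": 0,"az": -0.48,"tx": -0.061,"ty": -0.11,"tz": 0,"gripper": 0.1},
    {"ax": 0,"ay": 0,"az": -0.58,"tx": -0.076,"ty": -0.137,"tz": 0,"gripper": 0.1}
  ]
}}

```text
time: 17.7
ee_pos: [454.7, 114.0, 98.0]
tool_rot: [[-0.994, 0.107, -0.002], [0.107, 0.994, -0.0], [0.002, -0.001, -1.0]]
ft_force: [0.7, -0.4, -3.6]
opening: 28.3
grip_force: 61.0
```

Call:
{"api": "apply_moves", "payload": {
  "moves": [
    {"ax": 0,"ay": 0,"az": 0,"tx": 0,"ty": 0,"tz": 0,"gripper": 0.1},
    {"ax": 0,"ay": 0,"az": 0,"tx": 0,"ty": 0,"tz": 0.02,"gripper": 0.1},
    {"ax": 0,"ay": 0,"az": 0,"tx": 0,"ty": 0,"tz": 0.04,"gripper": 0.1},
    {"ax": 0,"ay": 0,"az": 0,"tx": 0,"ty": 0,"tz": 0.05,"gripper": 0.1},
    {"ax": 0,"ay": 0,"az": 0,"tx": 0,"ty": 0,"tz": 0.05,"gripper": 0.1}
  ]
}}

```text
time: 18.2
ee_pos: [454.1, 115.4, 47.2]
tool_rot: [[-0.994, 0.112, -0.005], [0.112, 0.994, -0.001], [0.005, -0.001, -1.0]]
ft_force: [-0.2, 0.1, -3.0]
opening: 28.5
grip_force: 61.0
```

```bash
python3 plan.py d:0,0,-.087,0 d:-.139,-.072,0,-.585 d:-.076,-.137,0,-.58 d:0,0,.05,0 456.6,116,17.2,3.033;  python3 -c "
from h import *
snap('scene','s7');crop('s7',270,170,390,260,6,'s7c')"
```

```text
t 18.2 meas [454.1 115.4  47.2] psi 3.03 cmd [456.2 115.5  49.8] 3.03 F [-0.2  0.1 -3. ] open 28.5 grip 61.0
456.6,116,17.2,3.033 -> tx -0.0003 ty 0.0006 tz 0.0326 az -0.003
```

View pics/s7c.png

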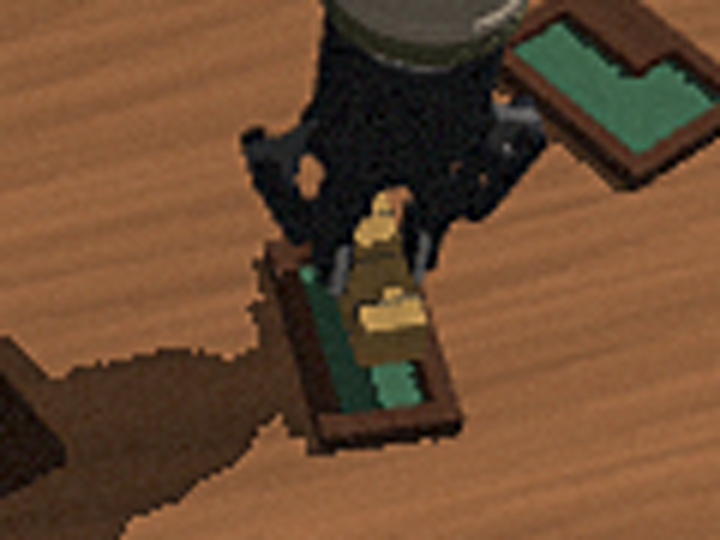

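The block hangs over the rectangular pocket, parallel to it (crop (385,330)). Lowering it.

Call:
{"api": "apply_moves", "payload": {
  "moves": [
    {"ax": 0,"ay": 0,"az": 0,"tx": 0,"ty": 0.0005,"tz": 0.005,"gripper": 0.1},
    {"ax": 0,"ay": 0,"az": 0,"tx": 0,"ty": 0.0005,"tz": 0.015,"gripper": 0.1},
    {"ax": 0,"ay": 0,"az": 0,"tx": 0,"ty": 0.0005,"tz": 0.023,"gripper": 0.1},
    {"ax": 0,"ay": 0,"az": 0,"tx": 0,"ty": 0.0005,"tz": 0.029,"gripper": 0.1},
    {"ax": 0,"ay": 0,"az": 0,"tx": 0,"ty": 0.0005,"tz": 0.032,"gripper": 0.1}
  ]
}}

```text
time: 18.75
ee_pos: [455.7, 115.9, 17.5]
tool_rot: [[-0.994, 0.112, -0.002], [0.112, 0.994, -0.0], [0.002, -0.0, -1.0]]
ft_force: [-18.6, -2.2, 34.4]
opening: 28.3
grip_force: 65.9
```

Call:
{"api": "apply_moves", "payload": {
  "moves": [
    {"ax": 0,"ay": 0,"az": 0,"tx": 0,"ty": 0,"tz": 0,"gripper": 0.1},
    {"ax": 0,"ay": 0,"az": 0,"tx": 0,"ty": 0,"tz": 0,"gripper": 0.1},
    {"ax": 0,"ay": 0,"az": 0,"tx": 0,"ty": 0,"tz": 0,"gripper": 0.1},
    {"ax": 0,"ay": 0,"az": 0,"tx": 0,"ty": 0,"tz": 0,"gripper": 0.1}
  ]
}}

```text
time: 19.15
ee_pos: [456.4, 115.9, 17.8]
tool_rot: [[-0.994, 0.112, 0.0], [0.112, 0.994, 0.0], [-0.0, 0.0, -1.0]]
ft_force: [-0.1, 0.5, -3.5]
opening: 28.2
grip_force: 61.1
```

Call:
{"api": "apply_moves", "payload": {
  "moves": [
    {"ax": 0,"ay": 0,"az": 0,"tx": 0,"ty": 0,"tz": 0,"gripper": 0.45},
    {"ax": 0,"ay": 0,"az": 0,"tx": 0,"ty": 0,"tz": 0,"gripper": 0.7},
    {"ax": 0,"ay": 0,"az": 0,"tx": 0,"ty": 0,"tz": 0,"gripper": 1},
    {"ax": 0,"ay": 0,"az": 0,"tx": 0,"ty": 0,"tz": 0,"gripper": 1},
    {"ax": 0,"ay": 0,"az": 0,"tx": 0,"ty": 0,"tz": 0,"gripper": 1}
  ]
}}

```text
time: 19.65
ee_pos: [456.6, 115.9, 18.0]
tool_rot: [[-0.994, 0.112, 0.0], [0.112, 0.994, 0.0], [-0.0, 0.0, -1.0]]
ft_force: [0.0, -0.8, 0.1]
opening: 85.5
grip_force: 0.0
```

Call:
{"api": "apply_moves", "payload": {
  "moves": [
    {"ax": 0,"ay": 0,"az": 0,"tx": 0,"ty": 0,"tz": -0.02,"gripper": 1},
    {"ax": 0,"ay": 0,"az": 0,"tx": 0,"ty": 0,"tz": -0.06,"gripper": 1},
    {"ax": 0,"ay": 0,"az": 0,"tx": 0,"ty": 0,"tz": -0.1,"gripper": 1},
    {"ax": 0,"ay": 0,"az": 0,"tx": 0,"ty": 0,"tz": -0.11,"gripper": 1},
    {"ax": 0,"ay": 0,"az": 0,"tx": 0,"ty": 0,"tz": -0.11,"gripper": 1}
  ]
}}

```text
time: 20.15
ee_pos: [458.2, 116.2, 130.2]
tool_rot: [[-0.994, 0.112, 0.005], [0.112, 0.994, 0.001], [-0.005, 0.001, -1.0]]
ft_force: [0.7, -0.8, -0.2]
opening: 85.4
grip_force: 0.0
```

```bash
python3 plan.py d:0,.0005,.032,0 d:0,0,-.11,0 550,20,127.8,3.4 635,-69.3,100,3.775 635,-69.3,12.5,3.775
```

```text
t 20.15 meas [458.2 116.2 130.2] psi 3.03 cmd [456.3 116.  127.8] 3.03 F [ 0.7 -0.8 -0.2] open 85.4 grip 0.0
550,20,127.8,3.4 -> tx -0.1038 ty -0.0849 tz -0.0000 az -0.370
635,-69.3,100,3.775 -> tx -0.0594 ty -0.1081 tz 0.0278 az -0.375
635,-69.3,12.5,3.775 -> tx 0.0000 ty 0.0000 tz 0.0875 az 0.000
```

Call:
{"api": "apply_moves", "payload": {
  "moves": [
    {"ax": 0,"ay": 0,"az": -0.09,"tx": -0.026,"ty": -0.021,"tz": 0,"gripper": 1},
    {"ax": 0,"ay": 0,"az": -0.18,"tx": -0.052,"ty": -0.042,"tz": 0,"gripper": 1},
    {"ax": 0,"ay": 0,"az": -0.27,"tx": -0.078,"ty": -0.064,"tz": 0,"gripper": 1},
    {"ax": 0,"ay": 0,"az": -0.37,"tx": -0.104,"ty": -0.085,"tz": 0,"gripper": 1}
  ]
}}

```text
time: 20.55
ee_pos: [549.7, 18.9, 125.2]
tool_rot: [[-0.966, -0.259, -0.003], [-0.259, 0.966, 0.0], [0.003, 0.001, -1.0]]
ft_force: [0.1, 0.4, -0.1]
opening: 85.5
grip_force: 0.0
```

Call:
{"api": "apply_moves", "payload": {
  "moves": [
    {"ax": 0,"ay": 0,"az": -0.12,"tx": -0.02,"ty": -0.036,"tz": 0.009,"gripper": 1},
    {"ax": 0,"ay": 0,"az": -0.25,"tx": -0.04,"ty": -0.072,"tz": 0.018,"gripper": 1},
    {"ax": 0,"ay": 0,"az": -0.375,"tx": -0.059,"ty": -0.108,"tz": 0.028,"gripper": 1},
    {"ax": 0,"ay": 0,"az": -0.375,"tx": -0.059,"ty": -0.108,"tz": 0.028,"gripper": 1},
    {"ax": 0,"ay": 0,"az": -0.375,"tx": -0.059,"ty": -0.108,"tz": 0.028,"gripper": 1}
  ]
}}

```text
time: 21.05
ee_pos: [633.2, -69.9, 96.1]
tool_rot: [[-0.808, -0.59, -0.005], [-0.59, 0.808, 0.001], [0.004, 0.004, -1.0]]
ft_force: [1.0, 0.9, 0.6]
opening: 85.7
grip_force: 0.0
```

Call:
{"api": "apply_moves", "payload": {
  "moves": [
    {"ax": 0,"ay": 0,"az": 0,"tx": 0,"ty": 0,"tz": 0.02,"gripper": 1},
    {"ax": 0,"ay": 0,"az": 0,"tx": 0,"ty": 0,"tz": 0.04,"gripper": 1},
    {"ax": 0,"ay": 0,"az": 0,"tx": 0,"ty": 0,"tz": 0.055,"gripper": 1},
    {"ax": 0,"ay": 0,"az": 0,"tx": 0,"ty": 0,"tz": 0.06,"gripper": 1},
    {"ax": 0,"ay": 0,"az": 0,"tx": 0,"ty": 0,"tz": 0.06,"gripper": 1}
  ]
}}

```text
time: 21.55
ee_pos: [633.8, -68.8, 38.8]
tool_rot: [[-0.806, -0.592, -0.002], [-0.592, 0.806, 0.0], [0.001, 0.001, -1.0]]
ft_force: [0.0, 0.2, 0.3]
opening: 85.7
grip_force: 0.0
```

```bash
python3 plan.py d:-.104,-.085,0,-.37 d:-.059,-.108,.028,-.375 d:0,0,.06,0 635,-69.3,12.5,3.775;  python3 -c "
from fit import *
C=snap('scene','s8');T=snap('top','t8');crop('s8',230,180,380,310,4.6,'s8c')
print(fit('brass',[ (np.array(p)+[0,0,4]).tolist() for p in BLOCK],[(T,(227,191)),(C,(331,220))],[-.1]))"
```

```text
t 21.55 meas [633.8 -68.8  38.8] psi -2.508 cmd [634.8 -69.4  39.8] 3.775 F [0.  0.2 0.3] open 85.7 grip 0.0
635,-69.3,12.5,3.775 -> tx -0.0003 ty -0.0000 tz 0.0273 az 0.000
(array([ 4.59241e+02,  1.16993e+02, -1.33000e-01]), np.float64(139.2), [260, 250])
```

View pics/s8c.png

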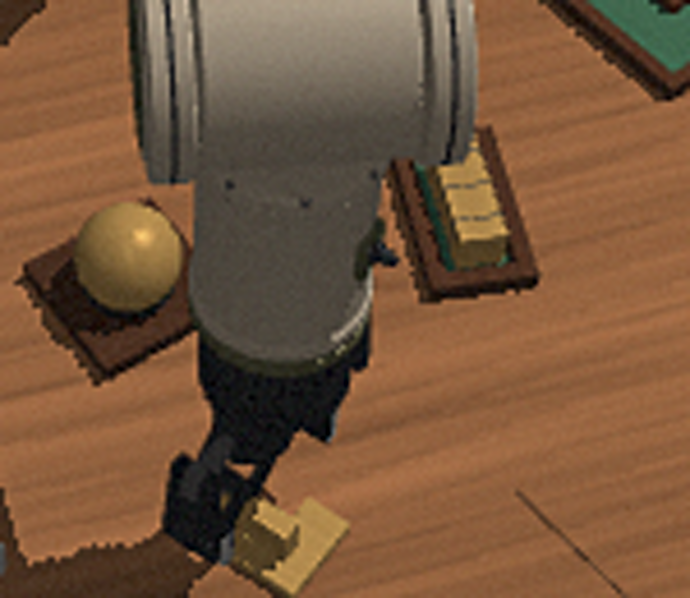

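The block is down in its pocket (crop (470,215)), and the gripper straddles the brass template's grip bar (crop (270,530)). Descending and gripping.

Call:
{"api": "apply_moves", "payload": {
  "moves": [
    {"ax": 0,"ay": 0,"az": 0,"tx": 0,"ty": 0,"tz": 0.01,"gripper": 1},
    {"ax": 0,"ay": 0,"az": 0,"tx": 0,"ty": 0,"tz": 0.02,"gripper": 1},
    {"ax": 0,"ay": 0,"az": 0,"tx": 0,"ty": 0,"tz": 0.0265,"gripper": 1},
    {"ax": 0,"ay": 0,"az": 0,"tx": 0,"ty": 0,"tz": 0.0265,"gripper": 1},
    {"ax": 0,"ay": 0,"az": 0,"tx": 0,"ty": 0,"tz": 0.0265,"gripper": 1}
  ],
  "squeeze": 45
}}

```text
time: 22.15
ee_pos: [634.5, -69.5, 12.8]
tool_rot: [[-0.806, -0.592, -0.001], [-0.592, 0.806, 0.0], [0.001, 0.001, -1.0]]
ft_force: [0.3, -0.0, 0.4]
opening: 85.4
grip_force: 0.0
```

Call:
{"api": "apply_moves", "payload": {
  "moves": [
    {"ax": 0,"ay": 0,"az": 0,"tx": 0,"ty": 0,"tz": 0,"gripper": 0.6},
    {"ax": 0,"ay": 0,"az": 0,"tx": 0,"ty": 0,"tz": 0,"gripper": 0.4},
    {"ax": 0,"ay": 0,"az": 0,"tx": 0,"ty": 0,"tz": 0,"gripper": 0.25},
    {"ax": 0,"ay": 0,"az": 0,"tx": 0,"ty": 0,"tz": 0,"gripper": 0.1},
    {"ax": 0,"ay": 0,"az": 0,"tx": 0,"ty": 0,"tz": 0,"gripper": 0}
  ]
}}

```text
time: 22.65
ee_pos: [635.1, -69.6, 13.6]
tool_rot: [[-0.806, -0.592, 0.0], [-0.592, 0.806, -0.0], [-0.0, -0.0, -1.0]]
ft_force: [-6.8, 2.5, 9.5]
opening: 12.8
grip_force: 46.5
```

Call:
{"api": "apply_moves", "payload": {
  "moves": [
    {"ax": 0,"ay": 0,"az": 0,"tx": 0,"ty": 0,"tz": 0,"gripper": 0},
    {"ax": 0,"ay": 0,"az": 0,"tx": 0,"ty": 0,"tz": 0,"gripper": 0},
    {"ax": 0,"ay": 0,"az": 0,"tx": 0,"ty": 0,"tz": 0,"gripper": 0}
  ]
}}

```text
time: 22.95
ee_pos: [635.2, -69.6, 13.6]
tool_rot: [[-0.806, -0.592, 0.001], [-0.592, 0.806, -0.0], [-0.0, -0.0, -1.0]]
ft_force: [0.9, -0.5, 2.3]
opening: 12.9
grip_force: 45.1
```

```bash
python3 plan.py d:0,0,.0265,0 635,-69.3,120,3.775 560,120,120,3.7 455,230,120,3.6 346.2,291.8,120,3.522 346.2,291.8,18,3.522
```

```text
t 22.95 meas [635.2 -69.6  13.6] psi -2.508 cmd [634.8 -69.4  13.3] 3.775 F [ 0.9 -0.5  2.3] open 12.9 grip 45.1
635,-69.3,120,3.775 -> tx -0.0003 ty -0.0000 tz -0.1067 az 0.000
560,120,120,3.7 -> tx -0.0516 ty 0.1970 tz -0.0000 az 0.075
455,230,120,3.6 -> tx 0.0308 ty 0.1489 tz -0.0000 az 0.100
346.2,291.8,120,3.522 -> tx 0.0702 ty 0.1036 tz -0.0000 az 0.078
346.2,291.8,18,3.522 -> tx 0.0000 ty 0.0000 tz 0.1020 az 0.000
```

Call:
{"api": "apply_moves", "payload": {
  "moves": [
    {"ax": 0,"ay": 0,"az": 0,"tx": 0,"ty": 0,"tz": -0.02,"gripper": 0},
    {"ax": 0,"ay": 0,"az": 0,"tx": 0,"ty": 0,"tz": -0.045,"gripper": 0},
    {"ax": 0,"ay": 0,"az": 0,"tx": 0,"ty": 0,"tz": -0.075,"gripper": 0},
    {"ax": 0,"ay": 0,"az": 0,"tx": 0,"ty": 0,"tz": -0.105,"gripper": 0},
    {"ax": 0,"ay": 0,"az": 0,"tx": 0,"ty": 0,"tz": -0.107,"gripper": 0}
  ]
}}

```text
time: 23.45
ee_pos: [637.5, -70.0, 125.1]
tool_rot: [[-0.806, -0.592, 0.007], [-0.592, 0.806, -0.001], [-0.005, -0.005, -1.0]]
ft_force: [1.0, -0.8, -0.7]
opening: 13.1
grip_force: 44.6
```

Call:
{"api": "apply_moves", "payload": {
  "moves": [
    {"ax": 0,"ay": 0,"az": 0.01,"tx": -0.009,"ty": 0.033,"tz": 0,"gripper": 0},
    {"ax": 0,"ay": 0,"az": 0.03,"tx": -0.019,"ty": 0.073,"tz": 0,"gripper": 0},
    {"ax": 0,"ay": 0,"az": 0.045,"tx": -0.03,"ty": 0.114,"tz": 0,"gripper": 0},
    {"ax": 0,"ay": 0,"az": 0.06,"tx": -0.041,"ty": 0.156,"tz": 0,"gripper": 0},
    {"ax": 0,"ay": 0,"az": 0.075,"tx": -0.052,"ty": 0.197,"tz": 0,"gripper": 0}
  ]
}}

```text
time: 23.95
ee_pos: [558.2, 121.4, 118.3]
tool_rot: [[-0.849, -0.529, -0.003], [-0.529, 0.849, -0.0], [0.002, 0.001, -1.0]]
ft_force: [0.5, 0.7, -2.7]
opening: 12.6
grip_force: 44.7
```

Call:
{"api": "apply_moves", "payload": {
  "moves": [
    {"ax": 0,"ay": 0,"az": 0.025,"tx": 0.007,"ty": 0.037,"tz": 0,"gripper": 0},
    {"ax": 0,"ay": 0,"az": 0.05,"tx": 0.015,"ty": 0.074,"tz": 0,"gripper": 0},
    {"ax": 0,"ay": 0,"az": 0.075,"tx": 0.023,"ty": 0.112,"tz": 0,"gripper": 0},
    {"ax": 0,"ay": 0,"az": 0.1,"tx": 0.031,"ty": 0.149,"tz": 0,"gripper": 0}
  ]
}}

```text
time: 24.35
ee_pos: [452.7, 230.7, 118.4]
tool_rot: [[-0.897, -0.441, -0.002], [-0.441, 0.897, -0.001], [0.003, 0.0, -1.0]]
ft_force: [-1.1, 0.5, -1.6]
opening: 13.2
grip_force: 44.7
```

Call:
{"api": "apply_moves", "payload": {
  "moves": [
    {"ax": 0,"ay": 0,"az": 0.02,"tx": 0.021,"ty": 0.031,"tz": 0,"gripper": 0},
    {"ax": 0,"ay": 0,"az": 0.045,"tx": 0.042,"ty": 0.062,"tz": 0,"gripper": 0},
    {"ax": 0,"ay": 0,"az": 0.065,"tx": 0.06,"ty": 0.09,"tz": 0,"gripper": 0},
    {"ax": 0,"ay": 0,"az": 0.078,"tx": 0.07,"ty": 0.104,"tz": 0,"gripper": 0},
    {"ax": 0,"ay": 0,"az": 0.078,"tx": 0.07,"ty": 0.104,"tz": 0,"gripper": 0}
  ]
}}

```text
time: 24.85
ee_pos: [343.4, 292.7, 118.5]
tool_rot: [[-0.928, -0.373, -0.003], [-0.373, 0.928, -0.001], [0.003, 0.0, -1.0]]
ft_force: [-0.1, 0.1, -2.0]
opening: 12.8
grip_force: 44.7
```

Call:
{"api": "apply_moves", "payload": {
  "moves": [
    {"ax": 0,"ay": 0,"az": 0,"tx": 0,"ty": 0,"tz": 0.02,"gripper": 0},
    {"ax": 0,"ay": 0,"az": 0,"tx": 0,"ty": 0,"tz": 0.045,"gripper": 0},
    {"ax": 0,"ay": 0,"az": 0,"tx": 0,"ty": 0,"tz": 0.065,"gripper": 0},
    {"ax": 0,"ay": 0,"az": 0,"tx": 0,"ty": 0,"tz": 0.072,"gripper": 0},
    {"ax": 0,"ay": 0,"az": 0,"tx": 0,"ty": 0,"tz": 0.072,"gripper": 0}
  ]
}}

```text
time: 25.35
ee_pos: [345.4, 291.2, 46.6]
tool_rot: [[-0.929, -0.371, -0.003], [-0.371, 0.929, -0.002], [0.003, -0.001, -1.0]]
ft_force: [-0.1, 0.1, -2.3]
opening: 13.1
grip_force: 44.7
```

```bash
python3 plan.py d:0,0,-.107,0 d:-.052,.197,0,.075 d:.031,.149,0,.1 d:.07,.104,0,.078 d:0,0,.072,0 346.2,291.8,17.5,3.522;  python3 -c "
from fit import *
im=snap('scene','s9')
a=im['pixels'][:,:,::-1].copy();a=cv2.resize(a[140:230,310:430],None,fx=6,fy=6,interpolation=cv2.INTER_CUBIC)
s=manip.state();p=s['ee_pos'];th=.38;c,sn=np.cos(th),np.sin(th)
def dr(pts,org,z,col):
    q=[(px(im,[org[0]+c*x-sn*y,org[1]+sn*x+c*y,z])-[310,140]+.5)*6 for x,y in pts]
    cv2.polylines(a,[np.int32(np.round(q))],True,col,1,cv2.LINE_AA)
O=[(-51,-25),(41,-25),(41,41),(1,41),(1,17),(-51,17)];B=[(-45,-19),(35,-19),(35,35),(7,35),(7,11),(-45,11)]
dr(O,(345.8,293.2),12,(255,255,0)) # pocket per scene-only fit
dr(B,(p[0]-.4,p[1]+1.4),p[2]-13.6+8,(0,0,255)) # plate top as held
cv2.imwrite('pics/s9c.png',a)"
```

```text
t 25.35 meas [345.4 291.2  46.6] psi -2.762 cmd [346.1 292.4  48.3] 3.522 F [-0.1  0.1 -2.3] open 13.1 grip 44.7
346.2,291.8,17.5,3.522 -> tx 0.0001 ty -0.0006 tz 0.0308 az 0.000
```

View pics/s9c.png

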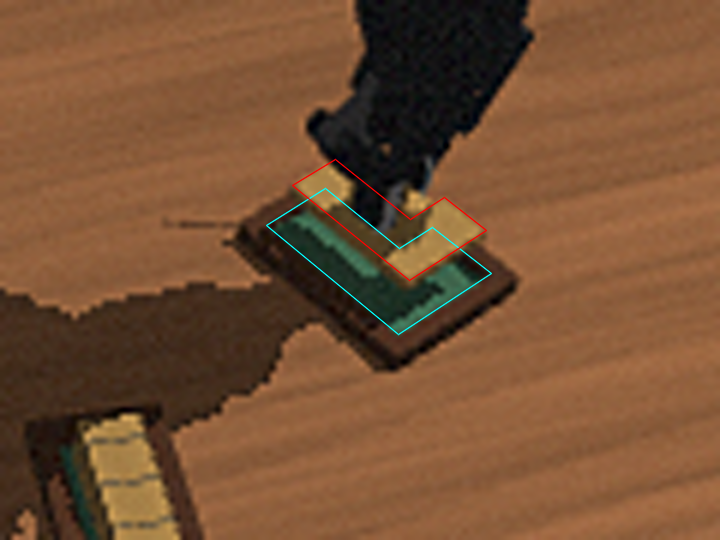

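The held plate (red outline, crop (390,230)) matches its predicted pose. It lines up with the boot pocket (cyan outline) the right way round. Lowering it.

Call:
{"api": "apply_moves", "payload": {
  "moves": [
    {"ax": 0,"ay": 0,"az": 0,"tx": 0,"ty": -0.0005,"tz": 0.003,"gripper": 0},
    {"ax": 0,"ay": 0,"az": 0,"tx": 0,"ty": -0.0005,"tz": 0.014,"gripper": 0},
    {"ax": 0,"ay": 0,"az": 0,"tx": 0,"ty": -0.0005,"tz": 0.022,"gripper": 0},
    {"ax": 0,"ay": 0,"az": 0,"tx": 0,"ty": -0.0005,"tz": 0.028,"gripper": 0},
    {"ax": 0,"ay": 0,"az": 0,"tx": 0,"ty": -0.0005,"tz": 0.031,"gripper": 0}
  ]
}}

```text
time: 25.9
ee_pos: [345.8, 291.5, 17.5]
tool_rot: [[-0.929, -0.371, -0.002], [-0.371, 0.929, -0.001], [0.002, -0.001, -1.0]]
ft_force: [-15.9, -10.9, 40.9]
opening: 12.8
grip_force: 50.7
```

Call:
{"api": "apply_moves", "payload": {
  "moves": [
    {"ax": 0,"ay": 0,"az": 0,"tx": 0,"ty": 0,"tz": 0,"gripper": 0},
    {"ax": 0,"ay": 0,"az": 0,"tx": 0,"ty": 0,"tz": 0,"gripper": 0},
    {"ax": 0,"ay": 0,"az": 0,"tx": 0,"ty": 0,"tz": 0,"gripper": 0},
    {"ax": 0,"ay": 0,"az": 0,"tx": 0,"ty": 0,"tz": 0,"gripper": 0}
  ]
}}

```text
time: 26.3
ee_pos: [346.1, 291.7, 17.5]
tool_rot: [[-0.929, -0.371, -0.001], [-0.371, 0.929, -0.001], [0.001, -0.0, -1.0]]
ft_force: [-4.9, -3.7, 6.5]
opening: 13.2
grip_force: 45.9
```

Call:
{"api": "apply_moves", "payload": {
  "moves": [
    {"ax": 0,"ay": 0,"az": 0,"tx": 0,"ty": 0,"tz": 0,"gripper": 0.3},
    {"ax": 0,"ay": 0,"az": 0,"tx": 0,"ty": 0,"tz": 0,"gripper": 0.6},
    {"ax": 0,"ay": 0,"az": 0,"tx": 0,"ty": 0,"tz": 0,"gripper": 1},
    {"ax": 0,"ay": 0,"az": 0,"tx": 0,"ty": 0,"tz": 0,"gripper": 1},
    {"ax": 0,"ay": 0,"az": 0,"tx": 0,"ty": 0,"tz": 0,"gripper": 1}
  ]
}}

```text
time: 26.8
ee_pos: [346.5, 291.9, 17.3]
tool_rot: [[-0.929, -0.371, 0.0], [-0.371, 0.929, 0.0], [-0.0, 0.0, -1.0]]
ft_force: [0.2, 0.0, -0.2]
opening: 81.7
grip_force: 0.0
```

Call:
{"api": "apply_moves", "payload": {
  "moves": [
    {"ax": 0,"ay": 0,"az": 0,"tx": 0,"ty": 0,"tz": -0.02,"gripper": 1},
    {"ax": 0,"ay": 0,"az": 0,"tx": 0,"ty": 0,"tz": -0.05,"gripper": 1},
    {"ax": 0,"ay": 0,"az": 0,"tx": 0,"ty": 0,"tz": -0.1,"gripper": 1},
    {"ax": 0,"ay": 0,"az": 0,"tx": 0,"ty": 0,"tz": -0.15,"gripper": 1},
    {"ax": 0,"ay": 0,"az": 0,"tx": 0,"ty": 0,"tz": -0.2,"gripper": 1}
  ]
}}

```text
time: 27.3
ee_pos: [346.0, 291.6, 219.1]
tool_rot: [[-0.929, -0.371, -0.0], [-0.371, 0.929, -0.0], [0.0, -0.0, -1.0]]
ft_force: [2.3, 0.0, 0.3]
opening: 84.9
grip_force: 0.0
```

Call:
{"api": "apply_moves", "payload": {
  "moves": [
    {"ax": 0,"ay": 0,"az": 0,"tx": -0.04,"ty": 0.03,"tz": -0.02,"gripper": 1},
    {"ax": 0,"ay": 0,"az": 0,"tx": -0.08,"ty": 0.06,"tz": -0.04,"gripper": 1},
    {"ax": 0,"ay": 0,"az": 0,"tx": -0.12,"ty": 0.09,"tz": -0.06,"gripper": 1},
    {"ax": 0,"ay": 0,"az": 0,"tx": -0.12,"ty": 0.09,"tz": -0.06,"gripper": 1},
    {"ax": 0,"ay": 0,"az": 0,"tx": -0.12,"ty": 0.09,"tz": -0.06,"gripper": 1}
  ]
}}

```text
time: 27.8
ee_pos: [425.2, 421.5, 277.3]
tool_rot: [[-0.928, -0.372, 0.0], [-0.372, 0.928, 0.0], [-0.0, 0.0, -1.0]]
ft_force: [0.0, -0.2, -0.3]
opening: 85.6
grip_force: 0.0
```

```bash
python3 -c "
from fit import *
C=snap('scene','s10');T=snap('top','t10')
up=lambda M,h:[(np.array(p)+[0,0,h]).tolist() for p in M]
def go(n,M,h,a,b,th,fx):
    for hh in (h,h+4):
        print(n,hh,fit('brass',up(M,hh),[(C,b)],th,fx), fit('brass',up(M,hh),[(T,a)],th,fx))
go('temp',TEMP,4,(174,225),(373,181),[.38],False)
go('block',BLOCK,4,(227,191),(330,222),[-.11],False)
go('weight',WEIGHT,4,(341,221),(182,222),[0],True)
go('ball',BALL,2,(286,190),(258,236),[0],True)
s=manip.state();print(s['time'],s['ee_pos'],s['ft_force'])"
```

```text
temp 4 (array([345.952, 293.669,   0.397]), np.float64(58.0), [317]) (array([345.444, 292.375,   0.372]), np.float64(24.1), [314])
temp 8 (array([349.312, 291.342,   0.381]), np.float64(59.4), [317]) (array([345.771, 291.119,   0.372]), np.float64(23.5), [314])
block 4 (array([ 4.57106e+02,  1.17591e+02, -1.14000e-01]), np.float64(103.8), [270]) (array([ 4.57850e+02,  1.15959e+02, -1.14000e-01]), np.float64(13.1), [257])
block 8 (array([ 4.59925e+02,  1.15816e+02, -1.18000e-01]), np.float64(105.9), [270]) (array([ 4.57384e+02,  1.15672e+02, -1.14000e-01]), np.float64(12.4), [257])
weight 4 (array([ 349.408, -277.554]), np.float64(67.7), [249]) (array([ 350.612, -280.774]), np.float64(13.0), [192])
weight 8 (array([ 352.568, -277.993]), np.float64(69.4), [249]) (array([ 350.522, -280.75 ]), np.float64(12.8), [192])
ball 2 (array([454.39, -92.03]), np.float64(61.7), [377]) (array([455.151, -95.061]), np.float64(7.4), [270])
ball 6 (array([457.208, -93.156]), np.float64(64.1), [377]) (array([454.719, -95.025]), np.float64(7.8), [270])
27.9 [424.11335678 419.59929659 276.50663326] [ 0.34296737 -0.19915341 -0.74161893]
```

Every piece fits within about 2 mm of its pocket's pose at seated height, and the robot is clear. Handing in.

```bash
python3 -c "
from cell import manip
print(manip.sign_off())"
```

```text
the job is handed in; nothing more can be done
None
```

I put the ball, weight, block and template away in that order and handed the job in at about 28 s; the final camera fits put each within about 2 mm of its pocket, and the steel block and boxwood template were never touched.

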